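# Prove the wheel hub's clamp screw

### The arm

A 7-joint arm with a two-finger parallel gripper is mounted at the origin on the work surface. World frame = base frame: x ahead of the robot, y to its left, z up, the work surface at z = 0. Lengths are in m, angles in degrees, forces in N, time in s.
With the tool pointing down it reaches from about 0.375 to 0.925 m from the base axis. Payload 3.1 kg.
Tool frame: the origin (TCP) lies at the very end of the fingers, on their centre line; the grasp point (between the pads) lies 19 mm behind it; z points along the fingers, x is the direction in which the jaws open and shut, and the axes are right-handed (so a half turn about z gives the same grasp; the last joint's range is limited). The gripper opens to 85 mm and grips with 20 to 120 N. Pads are 22 mm wide; open, the fingers measure 114 mm over their backs; the gripper's body (76 mm by 85 mm) begins 54 mm behind the grasp point. The pads swing forward as they close: fully open they stand 13 mm farther back than shut.
Start: joints at [58.224, 21.939, 2.515, 91.553, -1.026, 66.532, -2.859], TCP at [0.287, -0.583, 0.231] pointing down, gripper open.
Joint ranges: [-149.38, 149.38], [-23.57, 123.04], [-84.95, 90], [0, 143.3], [-89.99, 269.99], [3.08, 112.72], [-163.45, 163.45]. Speed limits (degrees/s): [159.86, 159.86, 180, 180, 180, 180, 180].

### API

Orientations are given as [roll, pitch, yaw] about the fixed x, y, z axes, in that order (R = Rz(yaw) Ry(pitch) Rx(roll)).
In Python, from station import bot gives the robot as it stands.
- The arm moves only by the tool move_arm, never from a script. Its argument "moves" is a list of rows, each a list of 3 entries, a list of its own where there are three numbers: the shift along the tool's x, y, z in cm, then the turn, a rotation vector about the tool's x, y, z in rad, then the finger opening in cm, from 0 to 8.54. In form: [[[tx, ty, tz], [wx, wy, wz], grip], ...]. A call has 1 to 5 rows; each row is the pose to reach, as a shift and turn from the pose commanded when the call began, along the tool's axes at that moment; what a row does not reach only later rows make up. A row lasts 1/8 s, in which the tool goes at most 62.5 mm and 10.7 degrees, less where a joint would pass 70% of its speed; a pose out of reach is approached as far as the arm can. A call with a gripper value outside its range is refused whole. The fingers move at their own pace and stop on an object; "squeeze" is the grip in N (left out, the last holds). Time passes only in rows, so rows that repeat a pose let the fingers close. It gives the time, the measured TCP pose, the force and the opening at its end, in the units of the state.
- bot.get_obs(): the state, without advancing time (a new reading comes with each control period).
- bot.capture(name): name is "side" or "top" or "wrist"; returns the picture (480x640x3 uint8, red, green, blue); there is no depth.
- bot.calibration(name): a dict with "fovy" (degrees; the focal length in pixels is half the picture's height over the tangent of half this angle, whatever the lens; pixels are square), "cx", "cy" (the principal point, pixels), "k1" (the pictures are not rectified: a ray, as slopes to the right and down, at radius r is drawn at 1 + k1 r^2 times it, then the intrinsics apply), "position" and "rotation" of the camera in the world. Camera axes: x right, y down, z forward; pixel columns grow to the right and rows downward; lengths in m; the calibration is good to about 2 mm. A picture is of the moment at which its call begins: read the wrist's pose just before it. calibration takes no time and is no camera call; for the wrist camera it gives the pose at the moment of the call.
- bot.hand_in(): hands the job in, once; it reports no verdict.
The state is a dict: "clock": time; "joint_pos": joint angles; "qd": joint speeds; "joint_efforts": joint torques, N m; "tcp_pos": TCP position; "orientation": TCP orientation; "contact_force": force on the tool from outside, world axes, zero at the start; "wrist_torque": the same for the moment, N m; "finger_gap": opening from 0.0 (shut) to 1.0 (fully open).
Only numpy, scipy, OpenCV 4.12 (cv2) and the standard library are available. Lean on these libraries where they do the work, as an engineer would, in place of code of your own. Each camera call takes 0.05 s, during which the arm holds its last target.

### The job

Check that the clamp screw on the wheel hub is tight: fit the square ring spanner fully down over the screw's square head, then push the handle clockwise (seen from above) up to a torque of 1.6 newton metres, which is about 10 newtons at the middle of the red sleeve, and keep it there for a good second. The screw must not turn, so do not jerk or push much harder; then ease off completely, let go and leave the spanner sitting on the head, without disturbing the other parts on the bench.

Things in the scene. Friction and masses are not known exactly. Their poses are not given: they have to be found in the camera images.
- spanner: Loose steel ring spanner, 300 to 500 g, lying flat. Origin: centre of the ring's underside; z up; the handle runs along own +y. Ring 58.5 mm square, 22 mm thick, with a 34.5 mm square through hole, sides along own x and y. Handle: steel tube 22 mm wide (x), z 4 to 18 mm, out to y = 130 mm, then a red sleeve. Centre of mass at y = 27 mm. Fits four ways round, with 5 degrees of free play each way.
- spanner_ring (a point): Point on the spanner: centre of the ring's underside (same place as the spanner's origin).
- spanner_sleeve (a point): Point on the spanner: centre of the handle's red sleeve, 165 mm from the ring's centre along own +y, 11 mm above the spanner's underside. The sleeve is 24 mm wide and 16 mm thick (z 3 to 19 mm) and runs from y = 130 to 210 mm, the handle's end.
- hub: Alloy motorcycle wheel hub, 116 mm across, with a steel brake disc 200 mm across (top 18 mm above the bench), fixed to the bench on a dark 130 mm square plate. Origin: centre of the plate's underside on the bench, z up. A round steel collar, 80 mm across, is its top face, 60 mm above the bench; the clamp screw's head stands on it on the same axis.
- screw_seat (a point): On the clamp screw's axis at the collar's top face, 60 mm above the bench, where the spanner's underside rests when fully down. Its z is up; its x and y axes lie square to the head's flats and turn with it. The brass-coloured square head is 32 mm across flats and 26 mm high, with a 26 mm square step 4 mm high on top. A yellow paint line crosses head and collar.
- screw_turn (a joint): How far the clamp screw has slipped round in its thread, rad, 0 at the start, positive clockwise seen from above. It stays at 0 until the torque exceeds 2.2 N m either way; then the screw slips.
- screw_twist (a joint): Elastic twist of the screw's head under load, rad, positive clockwise seen from above: 120 N m per rad, so 1.6 N m shows as 0.013 rad; back to 0 when unloaded.
- piston: Bystander: aluminium piston standing on the bench, 52 mm across, 47 mm high. Origin: centre of its underside.
- bearing: Bystander: steel bearing ring lying flat, 62 mm across, 17 mm high. Origin: centre of its underside.
- gauge: Bystander: black round instrument with a white dial facing up, 80 mm across, 40 mm high. Origin: centre of its underside.
Things that resemble listed ones, but are neither listed nor needed, are in the scene too. There is more than one size of the spanner; the one meant has the size given above. Of the things like the hub, leave any that is pink; of the rest the smaller one is meant.

How it is judged (in metres and radians):
On the way, in this order (a step that is already met when the one before it is completed fails the run):
1. the spanner is fitted fully down over the screw's head (horizontal distance between spanner_ring and screw_seat below 0.005 m and z of spanner_ring in the frame of screw_seat between -0.005 and 0.005 m and angle between spanner's own z axis and vertical below 0.12 rad), for 0.2 s.
2. with the spanner on the head, the screw carries at least 1.2 N m clockwise for 0.8 s without a break (all of step 1 and value of joint screw_twist above 0.01 rad), for 0.8 s.
At the end, for the whole second after the job is handed in: The spanner sits fully down on the screw's head (ring within 5 mm of the seat in height and sideways, level within about 7 degrees), at rest and let go; the load is off (screw twist within 0.003 rad of zero, 0.36 N m); the screw has turned less than 0.012 rad from its start (all of step 1 and value of joint screw_turn between -0.012 and 0.012 rad and value of joint screw_twist between -0.003 and 0.003 rad and linear speed of spanner below 0.02 m/s); the robot touches nothing.
It fails at once if the clamp screw turned by more than 0.012 rad either way (not (value of joint screw_turn between -0.012 and 0.012 rad)).
It fails at once if a bystander (piston, bearing or gauge) was moved by more than 20 mm (distance of any of piston, bearing, gauge from where it was at the start of the episode above 0.02 m).
It also fails if it takes over 64 s, if anything falls off the work surface, if the arm or the gripper's body presses on something with over 40 N, if the wrist force passes 120 N, or if a joint passes its speed limit or range.

## Working session

There is one attempt and no reset: what is moved stays moved. The work goes in short steps, Python scripts to look and compute and a tool call to move; the robot and the scene stay as the last step left them, time stands still between calls to the robot, and variables do not carry over. Pictures are saved under pics/ and viewed, and the job is handed in when it is done.

Besides the shell and the picture viewer there is one more tool, called after "Call:" as name(argument=value, ...) on one line, values as JSON. move_arm: Moves the arm, as the interface text tells. Its arguments: {"type":"object","properties":{"moves":{"type":"array"},"squeeze":{"type":"number"}},"required":["moves"]}

```bash
ls; mkdir -p pics
python3 - <<'E'
from station import bot
import cv2
print(bot.get_obs())
for n in ("top","side","wrist"):
    c=bot.calibration(n); print(n,c)
    cv2.imwrite(f"pics/{n}0.png",cv2.cvtColor(bot.capture(n),cv2.COLOR_RGB2BGR))
E
```

```text
pics
{'clock': 0.0, 'joint_pos': array([58.22400522, 21.99175266,  2.51123494, 91.65198771, -1.02728473,
       66.53433093, -2.85813635]), 'qd': array([-0.04054197, -0.03559478, -0.19526263, -0.06019061, -0.02613246,
        0.01543058,  0.01666457]), 'joint_efforts': array([-3.57075050e-04, -4.33463538e+01,  1.02454115e+00, -2.49514318e+01,
        1.05185865e-02,  1.13078256e-02, -1.73862865e-06]), 'tcp_pos': array([ 0.28626691, -0.58247052,  0.22986586]), 'orientation': array([ 1.79993314e+02,  1.55449395e-01, -6.38225287e+01]), 'contact_force': array([-0.25685489, -0.70387982, -0.28684952]), 'wrist_torque': array([ 0.05534157,  0.05455185, -0.05068992]), 'finger_gap': 0.9997166176345754}
top {'fovy': 51.79132677405283, 'cx': 315.4802435187453, 'cy': 241.8490926678937, 'k1': -0.14138794710173094, 'position': array([ 0.41971958, -0.03555197,  1.25583853]), 'rotation': array([-1.74109996e+02, -4.53825896e-03, -8.90211213e+01])}
side {'fovy': 45.04907359125436, 'cx': 320.6591000775221, 'cy': 243.0232048188147, 'k1': -0.007178080776759752, 'position': array([6.27598776e-04, 5.87061475e-01, 9.50797641e-01]), 'rotation': array([-135.62563595,    1.08546491, -140.38396028])}
wrist {'fovy': 63.48884094702261, 'cx': 316.7159783736889, 'cy': 243.43350670025723, 'k1': -0.07626390861413673, 'position': array([ 0.36229579, -0.54646976,  0.37246321]), 'rotation': array([161.18560752,   0.17405561, -63.89221158])}
```

View pics/top0.png

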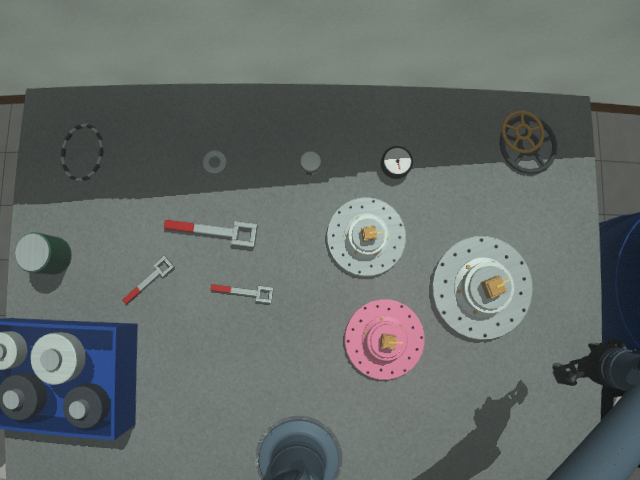

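View pics/side0.png

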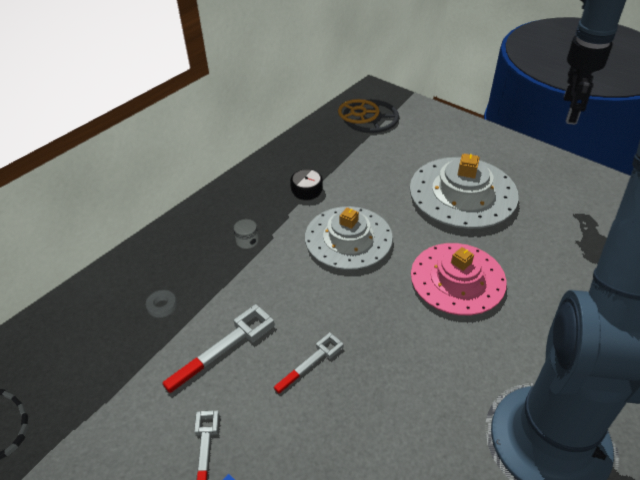

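View pics/wrist0.png

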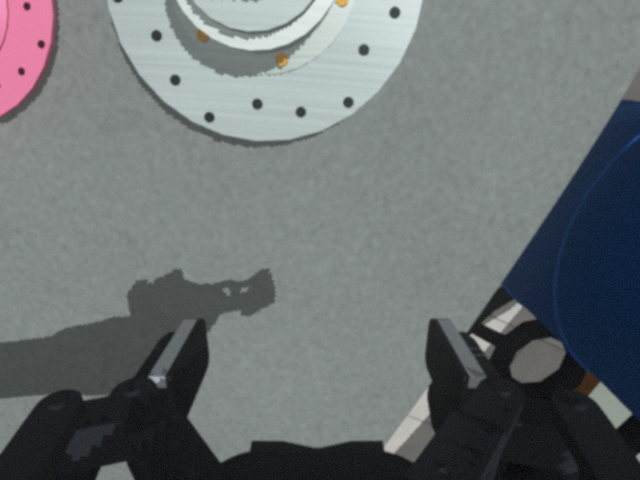

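The top view shows three spanners, with rings at (244,235), (264,295) and (164,266). It also shows three hubs: white small (367,237), white big (482,288) and pink (385,340). I'll measure their sizes by casting rays.

```bash
cat > h.py <<'E'
import numpy as np, cv2
from scipy.spatial.transform import Rotation as R
def K(c):
    f=240/np.tan(np.radians(c["fovy"])/2)
    return f
def rays(c,uv):
    uv=np.atleast_2d(np.asarray(uv,float)); f=K(c)
    Km=np.array([[f,0,c["cx"]],[0,f,c["cy"]],[0,0,1]])
    n=cv2.undistortPoints(uv.reshape(-1,1,2),Km,np.array([c["k1"],0,0,0,0.])).reshape(-1,2)
    d=np.c_[n,np.ones(len(n))]
    return R.from_euler('xyz',c["rotation"],degrees=True).apply(d)
def onz(c,uv,z):
    d=rays(c,uv); p=np.asarray(c["position"]); return p+d*((z-p[2])/d[:,2])[:,None]
def proj(c,P):
    P=np.atleast_2d(P); q=R.from_euler('xyz',c["rotation"],degrees=True).inv().apply(P-c["position"])
    n=q[:,:2]/q[:,2:]; r2=(n**2).sum(1,keepdims=True); n=n*(1+c["k1"]*r2)
    return n*K(c)+[c["cx"],c["cy"]]
def save(n,im): cv2.imwrite("pics/"+n+".png",cv2.cvtColor(im,cv2.COLOR_RGB2BGR))
E
python3 - <<'E'
from h import *
from station import bot
c=bot.calibration("top"); im=cv2.cvtColor(cv2.imread("pics/top0.png"),cv2.COLOR_BGR2RGB)
hsv=cv2.cvtColor(im,cv2.COLOR_RGB2HSV)
red=((hsv[...,0]<8)|(hsv[...,0]>172))&(hsv[...,1]>180)&(hsv[...,2]>90)
red=red.astype(np.uint8)
n,l,s,ce=cv2.connectedComponentsWithStats(red)
for i in range(1,n):
    if s[i,4]>40:
        p=np.argwhere(l==i)[:,::-1]; P=onz(c,p,0.019)[:,:2]
        r=cv2.minAreaRect(P.astype(np.float32)*1000); print("red",s[i],ce[i],r)
# bright
br=((im.min(2)>165)).astype(np.uint8)
n,l,s,ce=cv2.connectedComponentsWithStats(br)
for i in range(1,n):
    if s[i,4]>60:
        p=np.argwhere(l==i)[:,::-1]; P=onz(c,p,0.020)[:,:2]
        r=cv2.minAreaRect(P.astype(np.float32)*1000); print("br",s[i],ce[i],r)
y=cv2.resize(im[90:390,100:500],None,fx=2,fy=2,interpolation=cv2.INTER_CUBIC); save("crop0",y)
E
```

```text
br [385 158  26  16 294] [397.8537415  164.86734694] ((748.3314819335938, -241.56370544433594), (39.71281051635742, 65.40127563476562), 1.5044993162155151)
br [ 328  198   77   77 3536] [366.49802036 234.24632353] ((565.0216064453125, -160.95376586914062), (193.0315704345703, 192.51895141601562), 0.8289374113082886)
br [443 237  38  22 120] [462.38333333 244.63333333] ((544.0451049804688, -402.7975769042969), (17.69913673400879, 111.74432373046875), 27.461837768554688)
br [455 257  59  56 760] [483.225      277.82105263] ((447.94281005859375, -470.087158203125), (151.4510955810547, 129.69036865234375), 47.36748504638672)
br [434 291  19  21 102] [440.73529412 301.70588235] ((401.17694091796875, -350.2167053222656), (47.412376403808594, 43.959869384765625), 69.07044982910156)
br [  0 333  16  35 340] [  7.72058824 349.88823529] ((245.16107177734375, 775.5232543945312), (90.44618225097656, 46.160545349121094), 1.6229894161224365)
br [  31  334   45   49 1267] [ 54.19337017 357.7284925 ] ((233.1946258544922, 641.3993530273438), (124.59960174560547, 126.1560287475586), 2.84835147857666)
```

View pics/crop0.png

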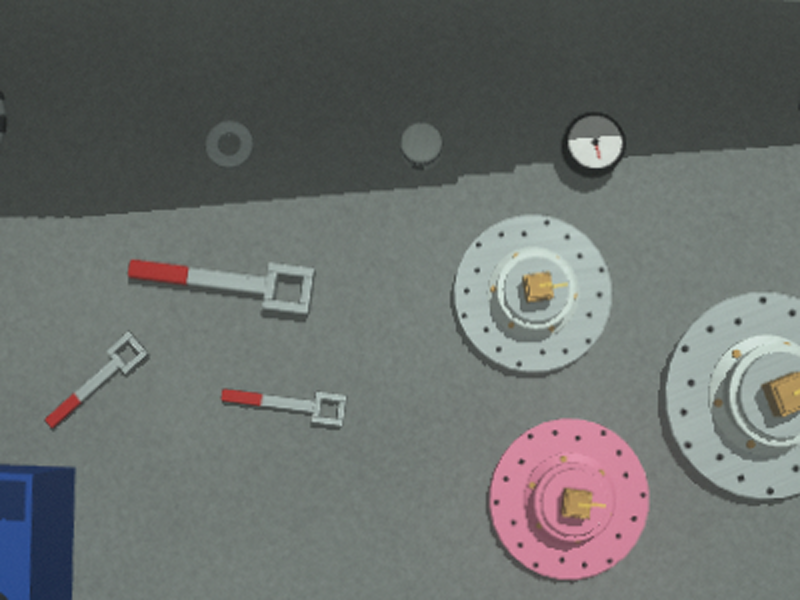

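The spanner ring at (244,235) spans about 23 px, or 58 mm, and the tool is about 235 mm long. The other two are roughly 40 mm ring / 155 mm long. So I'll use the large spanner and the small white hub at (367,237), whose disc measures about 200 mm. Next I'll get their coordinates.

Run:
```python
from h import *
from station import bot
c=bot.calibration("top"); im=cv2.cvtColor(cv2.imread("pics/top0.png"),cv2.COLOR_BGR2RGB)
hsv=cv2.cvtColor(im,cv2.COLOR_RGB2HSV)
print(im[226,180],im[235,268],im[228,215],hsv[226,180])
red=(((hsv[...,0]<8)|(hsv[...,0]>170))&(hsv[...,1]>150)&(hsv[...,2]>100)).astype(np.uint8)
n,l,s,ce=cv2.connectedComponentsWithStats(red)
for i in range(1,n):
    if s[i,4]>40:
        p=np.argwhere(l==i)[:,::-1]; P=onz(c,p,0.017)[:,:2]
        r=cv2.minAreaRect(P.astype(np.float32)*1000); print("red",ce[i],P.mean(0),r)
roi=np.zeros_like(red); roi[215:255,190:262]=1
sp=((im.min(2)>118)&(roi>0)).astype(np.uint8)
n,l,s,ce=cv2.connectedComponentsWithStats(sp); i=1+np.argmax(s[1:,4]); m=(l==i)
p=np.argwhere(m)[:,::-1]; P=onz(c,p,0.020)[:,:2]; print(s[i])
# ring part
cs,h=cv2.findContours(m.astype(np.uint8),cv2.RETR_CCOMP,cv2.CHAIN_APPROX_NONE)
for k,ct in enumerate(cs): print(len(ct),h[0][k],cv2.minAreaRect((onz(c,ct[:,0],0.021)[:,:2]*1000).astype(np.float32)))
# disc
roi[:]=0; roi[185:290,315:415]=1
g=((im.min(2)>125)&(roi>0)).astype(np.uint8); cs,_=cv2.findContours(g,cv2.RETR_EXTERNAL,cv2.CHAIN_APPROX_NONE)
ct=max(cs,key=cv2.contourArea); print("disc",cv2.fitEllipse((onz(c,ct[:,0],0.018)[:,:2]*1000).astype(np.float32)))
```

```text
[163  57  53] [121 129 124] [163 176 172] [  1 172 163]
red [178.64680851 225.46808511] [0.58363221 0.31709413] ((583.6793823242188, 317.55230712890625), (75.66114807128906, 20.80904769897461), 83.48046112060547)
red [220.05825243 288.21359223] [0.42636375 0.20416509] ((426.4057312011719, 204.08091735839844), (47.326446533203125, 13.369782447814941), 84.26278686523438)
red [130.80208333 295.1875    ] [0.40285909 0.43467351] ((403.0894775390625, 434.4619140625), (13.201678276062012, 47.80619812011719), 42.743106842041016)
[193 221  64  26 678]
167 [-1 -1  1 -1] ((571.67138671875, 198.37216186523438), (158.62464904785156, 59.75117111206055), 83.8879623413086)
55 [-1 -1 -1  0] ((565.531494140625, 148.32199096679688), (40.18900680541992, 39.434478759765625), 82.86727142333984)
disc ((565.5136108398438, -161.69471740722656), (197.81492614746094, 198.3413848876953), 126.33230590820312)
```

```bash
cat >> h.py <<'E'
def need(o,pos,yaw,grip=None):
    """shift cm / rotvec in tool axes to reach pos with tool straight down at yaw"""
    Rt=R.from_euler('xyz',o["orientation"],degrees=True)
    T=R.from_euler('xyz',[180,0,yaw],degrees=True)
    sh=Rt.inv().apply(np.asarray(pos)-o["tcp_pos"])*100
    rv=(Rt.inv()*T).as_rotvec()
    print("need cm",np.round(sh,2),"rot",np.round(rv,4))
def st(o): print(round(o["clock"],2),"tcp",np.round(o["tcp_pos"],4),"ori",np.round(o["orientation"],2),"F",np.round(o["contact_force"],2),"gap",round(o["finger_gap"],3))
E
python3 -c "
from h import *
from station import bot
need(bot.get_obs(),[.5655,.150,.17],-6.1)"
```

```text
need cm [-53.43 -57.37   6.12] rot [-9.0000e-04  1.9000e-03 -1.0074e+00]
```

Call:
move_arm(moves=[[[-53.6,-57.1,6],[0,0,-1.01],8.5],[[-53.6,-57.1,6],[0,0,-1.01],8.5],[[-53.6,-57.1,6],[0,0,-1.01],8.5],[[-53.6,-57.1,6],[0,0,-1.01],8.5],[[-53.6,-57.1,6],[0,0,-1.01],8.5]])

```text
clock: 0.78
tcp_pos: [0.3968, -0.2897, 0.2072]
orientation: [180.0, -0.0, -9.8]
contact_force: [0.8, -0.5, -0.5]
finger_gap: 0.995
```

```bash
python3 -c "
from h import *
from station import bot
o=bot.get_obs();st(o);need(o,[.5655,.150,.17],-6.1)"
```

```text
0.78 tcp [ 0.3968 -0.2897  0.2072] ori [ 1.7999e+02 -1.0000e-02 -9.7600e+00] F [ 0.78 -0.49 -0.54] gap 0.995
need cm [  9.17 -46.19   3.71] rot [ 0.0001 -0.0001 -0.0639]
```

Call:
move_arm(moves=[[[9.2,-46.2,3.7],[0,0,-0.064],8.5],[[9.2,-46.2,3.7],[0,0,-0.064],8.5],[[9.2,-46.2,3.7],[0,0,-0.064],8.5],[[9.2,-46.2,3.7],[0,0,-0.064],8.5],[[9.2,-46.2,3.7],[0,0,-0.064],8.5]])

```text
clock: 1.4
tcp_pos: [0.5104, -0.0001, 0.1828]
orientation: [180.0, -0.0, -6.5]
contact_force: [-0.8, -0.7, -0.3]
finger_gap: 0.995
```

```bash
python3 -c "
from h import *
from station import bot
o=bot.get_obs();st(o);need(o,[.5655,.150,.17],-6.1)"
```

```text
1.4 tcp [ 5.104e-01 -1.000e-04  1.828e-01] ori [ 1.7998e+02 -2.0000e-02 -6.4800e+00] F [-0.8  -0.67 -0.26] gap 0.995
need cm [  3.78 -15.54   1.28] rot [ 0.0004 -0.0004 -0.0066]
```

Call:
move_arm(moves=[[[3.5,-14,1.2],[0,0,-0.003],8.5],[[3.5,-14,1.2],[0,0,-0.003],8.5],[[3.5,-14,1.2],[0,0,-0.003],8.5],[[3.5,-14,1.2],[0,0,-0.003],8.5]])

```text
clock: 1.9
tcp_pos: [0.5601, 0.135, 0.1705]
orientation: [-180.0, 0.1, -6.1]
contact_force: [-0.2, -0.9, 0.3]
finger_gap: 0.999
```

```bash
python3 -c "
from h import *
from station import bot
o=bot.get_obs();st(o);need(o,[.5655,.150,.17],-6.1)
c=bot.calibration('wrist');save('w1',bot.capture('wrist'));print(c)
np.save('cw1.npy',c,allow_pickle=True);st(bot.get_obs())"
```

```text
1.9 tcp [0.5601 0.135  0.1705] ori [-1.7999e+02  7.0000e-02 -6.0800e+00] F [-0.24 -0.93  0.28] gap 0.999
need cm [ 0.38 -1.54  0.05] rot [-0.0002  0.0013  0.0003]
{'fovy': 63.48884094702261, 'cx': 316.7159783736889, 'cy': 243.43350670025723, 'k1': -0.07626390861413673, 'position': array([0.57029898, 0.21739804, 0.31297842]), 'rotation': array([ 1.61230378e+02,  7.82952606e-02, -6.15314852e+00])}
1.95 tcp [0.5601 0.1324 0.1704] ori [ 1.7991e+02  7.0000e-02 -6.2800e+00] F [ 0.38  0.18 -0.93] gap 0.995
```

View pics/w1.png

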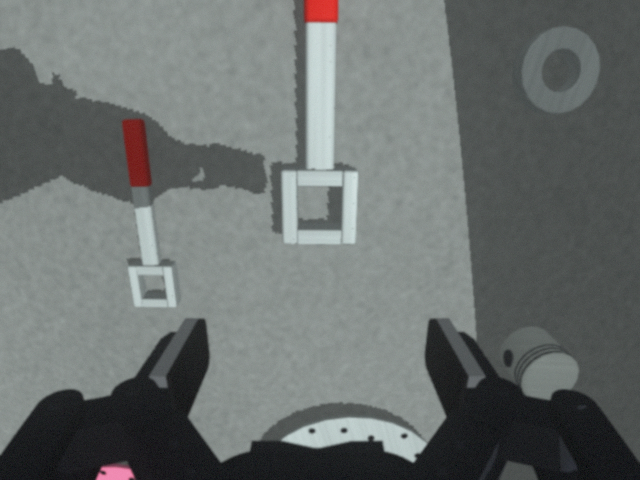

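The ring is at about (320,207) in the wrist view, with the red sleeve at the top, so the choice is confirmed. I'll measure it precisely.

Run:
```python
from h import *
c=np.load('cw1.npy',allow_pickle=True).item(); im=cv2.cvtColor(cv2.imread("pics/w1.png"),cv2.COLOR_BGR2RGB)
m=(im.min(2)>165).astype(np.uint8); m[:,:250]=0; m[:,400:]=0; m[300:]=0
cs,h=cv2.findContours(m,cv2.RETR_CCOMP,cv2.CHAIN_APPROX_NONE)
for k,ct in enumerate(cs):
    if len(ct)>60: print(len(ct),h[0][k],cv2.boundingRect(ct))
ring=m.copy(); ring[:171]=0
p=np.argwhere(ring)[:,::-1]; 
rim=cv2.convexHull(p.astype(np.int32))[:,0]
print("ring outer",cv2.minAreaRect((onz(c,rim,0.022)[:,:2]*1000).astype(np.float32)))
hd=m.copy(); hd[160:]=0; hd[:25]=0
p=np.argwhere(hd)[:,::-1]; P=onz(c,p,0.018)[:,:2]
v=cv2.fitLine(P.astype(np.float32),cv2.DIST_L2,0,1e-4,1e-5).ravel(); print("handle dir deg",np.degrees(np.arctan2(v[1],v[0])),v)
```

```text
162 [ 1 -1 -1 -1] (343, 172, 15, 72)
109 [ 2  0 -1 -1] (298, 172, 44, 14)
265 [ 3  1 -1 -1] (283, 172, 58, 72)
337 [-1  2 -1 -1] (308, 23, 28, 147)
ring outer ((564.6543579101562, 147.1077423095703), (56.0617790222168, 56.519927978515625), 83.8735122680664)
handle dir deg 83.47563 [0.11362572 0.9935236  0.57439345 0.23150253]
```

```bash
python3 -c "
from h import *
from station import bot
o=bot.get_obs();st(o);need(o,[.5647,.148,.06],-6.4)"
```

```text
1.95 tcp [0.5601 0.1324 0.1704] ori [ 1.7991e+02  7.0000e-02 -6.2800e+00] F [ 0.38  0.18 -0.93] gap 0.995
need cm [ 0.3  -1.62 11.04] rot [0.0016 0.0012 0.0022]
```

Call:
move_arm(moves=[[[0.3,-1.6,2],[0,0,0.002],8.5],[[0.3,-1.6,6],[0,0,0.002],8.5],[[0.3,-1.6,11],[0,0,0.002],8.5],[[0.3,-1.6,11],[0,0,0.002],8.5],[[0.3,-1.6,11],[0,0,0.002],8.5]])

```text
clock: 2.58
tcp_pos: [0.5664, 0.1474, 0.0624]
orientation: [180.0, -0.1, -6.5]
contact_force: [-0.2, -0.4, 0.4]
finger_gap: 0.994
```

```bash
python3 -c "
from h import *
from station import bot
o=bot.get_obs();st(o);need(o,[.5647,.148,.002],-6.4)
c=bot.calibration('wrist');save('w2',bot.capture('wrist'))
np.save('cw2.npy',c,allow_pickle=True);o=bot.get_obs();st(o);need(o,[.5647,.148,.002],-6.4)"
```

```text
2.58 tcp [0.5664 0.1474 0.0624] ori [ 1.7998e+02 -1.0000e-01 -6.5400e+00] F [-0.2  -0.37  0.41] gap 0.994
need cm [-0.18 -0.04  6.04] rot [ 0.0004 -0.0018 -0.0024]
2.62 tcp [0.5672 0.1483 0.0633] ori [-179.96   -0.22   -6.5 ] F [0.76 0.27 0.37] gap 0.995
need cm [-0.27  0.06  6.13] rot [-0.0007 -0.0038 -0.0018]
```

View pics/w2.png

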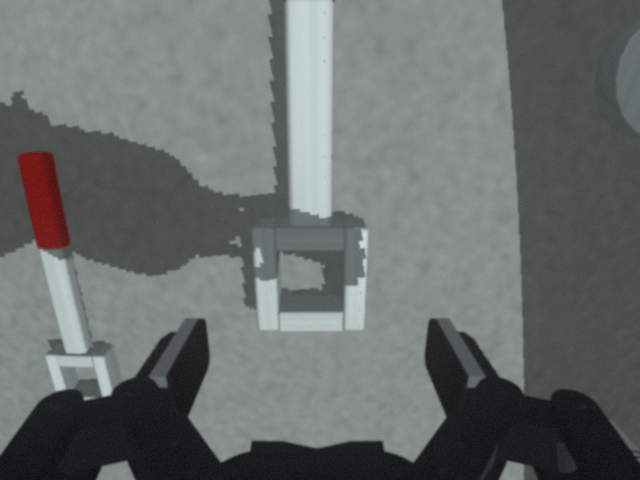

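Run:
```python
from h import *
c=np.load('cw2.npy',allow_pickle=True).item()
q=onz(c,[[252.5,228],[368,228],[364,330],[259,330]],.022); print(np.round(q,4)); print(q.mean(0), [np.linalg.norm(q[i]-q[(i+1)%4]) for i in range(4)])
```

```text
[[0.5395 0.1796 0.022 ]
 [0.5959 0.173  0.022 ]
 [0.5897 0.1157 0.022 ]
 [0.5332 0.1223 0.022 ]]
[0.56458397 0.14764495 0.022     ] [np.float64(0.05683732323855688), np.float64(0.05757603144408988), np.float64(0.05689850026991865), np.float64(0.057581960635558344)]
```

Call:
move_arm(moves=[[[-0.2,0,3],[0,0,-0.001],8.5],[[-0.2,0,5.5],[0,0,-0.001],8.5],[[-0.2,0,6.05],[0,0,-0.001],8.5],[[-0.2,0,6.05],[0,0,-0.001],8.5],[[-0.2,0,6.05],[0,0,-0.001],8.5]])

```text
clock: 3.25
tcp_pos: [0.5649, 0.1498, 0.0023]
orientation: [-179.9, -0.2, -6.3]
contact_force: [-0.5, -0.8, 0.8]
finger_gap: 0.995
```

Call:
move_arm(moves=[[[0,0,0],[0,0,0],5],[[0,0,0],[0,0,0],5],[[0,0,0],[0,0,0],5],[[0,0,0],[0,0,0],5],[[0,0,0],[0,0,0],5]], squeeze=50)

```text
clock: 3.88
tcp_pos: [0.5641, 0.1496, 0.0015]
orientation: [-180.0, -0.1, -6.3]
contact_force: [-0.5, -1.0, 6.1]
finger_gap: 0.674
```

```bash
python3 -c "
from h import *
from station import bot
o=bot.get_obs();st(o)
c=bot.calibration('wrist');save('w3',bot.capture('wrist'))
np.save('cw3.npy',c,allow_pickle=True);o=bot.get_obs();st(o)"
```

```text
3.88 tcp [0.5641 0.1496 0.0015] ori [-1.7999e+02 -8.0000e-02 -6.3300e+00] F [-0.49 -0.98  6.11] gap 0.674
3.92 tcp [0.5641 0.1496 0.0015] ori [-1.7999e+02 -7.0000e-02 -6.3300e+00] F [-0.62 -0.64  5.84] gap 0.668
```

View pics/w3.png

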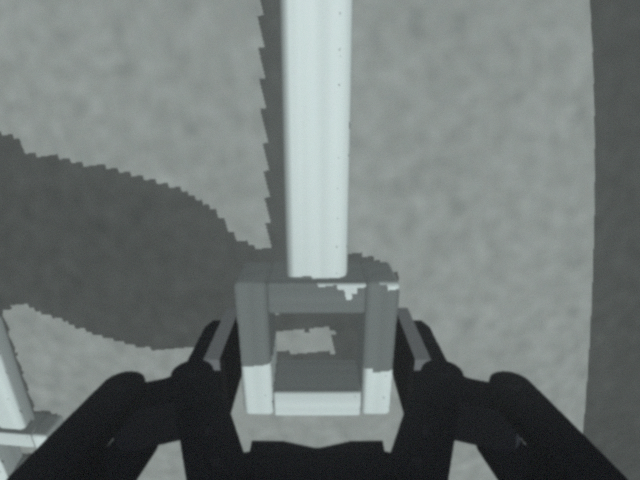

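Gripped: the opening is about 57 mm and the fingers are on both sides of the ring. Lifting.

Call:
move_arm(moves=[[[0,0,-1],[0,0,0],5],[[0,0,-4],[0,0,0],5],[[0,0,-8],[0,0,0],5],[[0,0,-12],[0,0,0],5],[[0,0,-14],[0,0,0],5]], squeeze=60)

```text
clock: 4.55
tcp_pos: [0.5636, 0.1496, 0.1421]
orientation: [-180.0, -0.1, -6.3]
contact_force: [0.9, 0.4, -4.6]
finger_gap: 0.669
```

```bash
python3 -c "
from h import *
from station import bot
o=bot.get_obs();st(o)
c=bot.calibration('wrist');save('w4',bot.capture('wrist'))
np.save('cw4.npy',c,allow_pickle=True);o=bot.get_obs();st(o);print(o['wrist_torque']);save('t4',bot.capture('top'));save('s4',bot.capture('side'))"
```

```text
4.55 tcp [0.5636 0.1496 0.1421] ori [-1.7997e+02 -1.0000e-01 -6.3200e+00] F [ 0.91  0.37 -4.62] gap 0.669
4.6 tcp [0.5648 0.1499 0.1441] ori [-179.93   -0.26   -6.32] F [ 0.67 -0.31 -2.69] gap 0.67
[-0.05771705 -0.0918512   0.02400721]
```

View pics/w4.png

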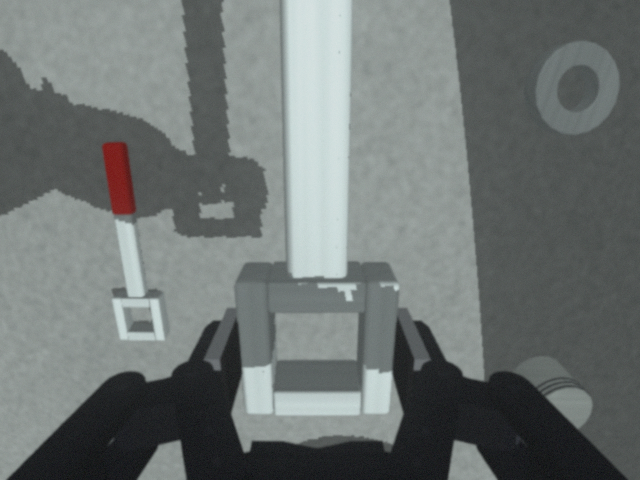

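View pics/s4.png

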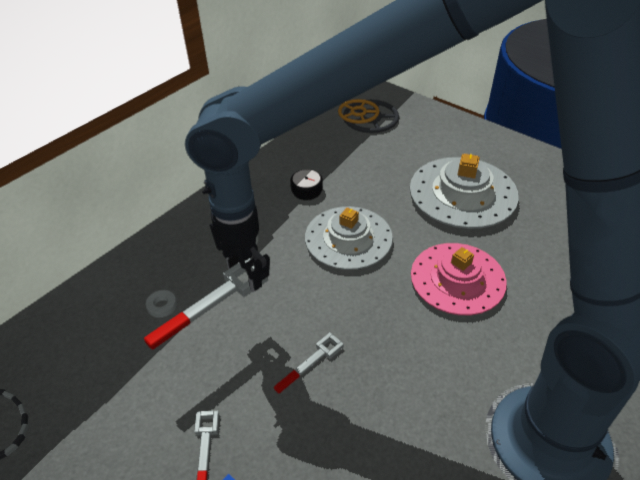

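Firm level grip. Now I'll move beside the hub head so the wrist camera can see both the ring and the head.

```bash
python3 -c "
from h import *
from station import bot
o=bot.get_obs();st(o);need(o,[.5055,-.212,.16],-6.3)
im=cv2.imread('pics/w4.png')[250:430,210:430];cv2.imwrite('pics/w4c.png',cv2.resize(im,None,fx=3.4,fy=3.3,interpolation=cv2.INTER_CUBIC))"
```

```text
4.7 tcp [0.5633 0.1492 0.1404] ori [ 1.80e+02 -3.00e-02 -6.34e+00] F [ 0.57 -0.24 -4.45] gap 0.668
need cm [-1.75 36.54 -1.95] rot [ 0.0001 -0.0006 -0.0006]
```

View pics/w4c.png

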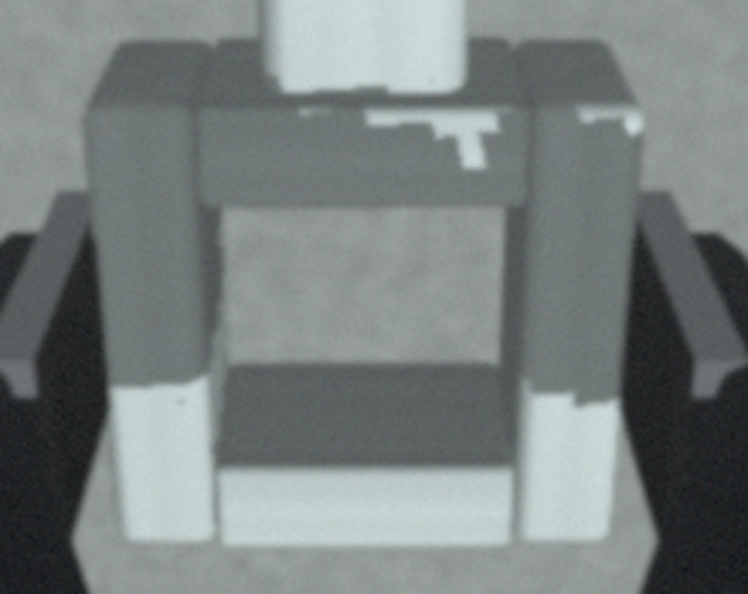

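Call:
move_arm(moves=[[[-0.3,4,-0.5],[0,0,0],5],[[-0.6,10,-1],[0,0,0],5],[[-0.9,16,-1.5],[0,0,0],5],[[-1.2,22,-2],[0,0,0],5],[[-1.5,28,-2],[0,0,0],5]])

```text
clock: 5.32
tcp_pos: [0.5155, -0.129, 0.1583]
orientation: [-180.0, 0.2, -6.3]
contact_force: [0.9, -0.6, -4.7]
finger_gap: 0.671
```

Call:
move_arm(moves=[[[-0.1,4,0],[0,0,0],5],[[-0.2,7,0],[0,0,0],5],[[-0.2,8.5,0],[0,0,0],5],[[-0.2,8.5,0],[0,0,0],5],[[-0.2,8.5,0],[0,0,0],5]])

```text
clock: 5.95
tcp_pos: [0.5064, -0.209, 0.1598]
orientation: [-179.9, 0.1, -6.2]
contact_force: [0.2, -0.2, -4.4]
finger_gap: 0.666
```

```bash
python3 -c "
from h import *
from station import bot
o=bot.get_obs();st(o)
c=bot.calibration('wrist');save('w5',bot.capture('wrist'))
np.save('cw5.npy',c,allow_pickle=True);o=bot.get_obs();st(o);print(c)"
```

```text
5.95 tcp [ 0.5064 -0.209   0.1598] ori [-1.7989e+02  6.0000e-02 -6.1600e+00] F [ 0.18 -0.18 -4.4 ] gap 0.666
6.0 tcp [ 0.5066 -0.2089  0.1601] ori [-1.7991e+02  3.0000e-02 -6.1300e+00] F [-0.73  0.15 -4.13] gap 0.673
{'fovy': 63.48884094702261, 'cx': 316.7159783736889, 'cy': 243.43350670025723, 'k1': -0.07626390861413673, 'position': array([ 0.51665736, -0.12687133,  0.30244536]), 'rotation': array([ 1.61324494e+02,  6.03466681e-02, -6.22887300e+00])}
```

View pics/w5.png

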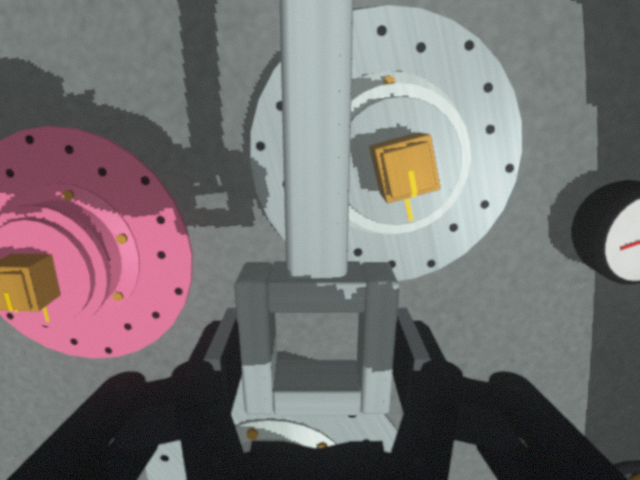

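The head is at (406,168) to the right of the handle, slightly rotated in the image. Zooming in.

```bash
python3 -c "
from h import *
im=cv2.imread('pics/w5.png')[120:220,350:460];cv2.imwrite('pics/w5c.png',cv2.resize(im,None,fx=6,fy=6,interpolation=cv2.INTER_CUBIC))"
```

```text
(no output)
```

View pics/w5c.png

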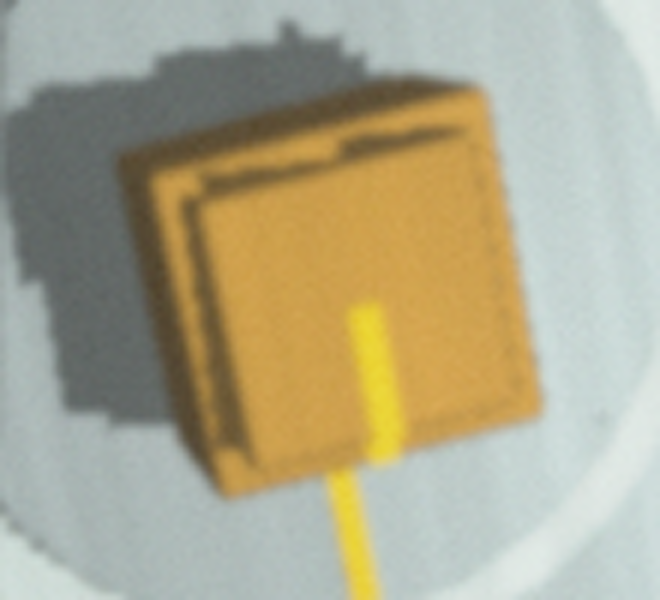

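Run:
```python
from h import *
c3=np.load('cw3.npy',allow_pickle=True).item();c=np.load('cw5.npy',allow_pickle=True).item();c4=np.load('cw4.npy',allow_pickle=True).item()
def px(q,o,s): return (np.array(q,float)+.5)/s-.5+o
def sq(q):
    e=[q[(i+1)%4]-q[i] for i in range(4)]; a=[np.degrees(np.arctan2(v[1],v[0]))%90 for v in e]
    print(np.round(q.mean(0),4),"sides",np.round([np.linalg.norm(v)*1e3 for v in e],1),"ang",np.round(a,1)); return q.mean(0)
print("shoulder");A=sq(onz(c,px([[152,180],[492,98],[542,415],[225,497]],[350,120],6),.086))
print("step");B=sq(onz(c,px([[205,200],[475,138],[522,405],[260,465]],[350,120],6),.090))
H=(A+B)/2
Rc=R.from_euler('xyz',c["rotation"],degrees=True)
out=px([[87,105],[642,105],[608,541],[124,541]],[210,250],np.array([3.4,3.3]))
hol=px([[203,205],[522,205],[513,466],[220,466]],[210,250],np.array([3.4,3.3]))
# ring in camera frame of w3 at rest on bench, transported to w5 camera
R3=R.from_euler('xyz',c3["rotation"],degrees=True)
for n,q in(("outer",out),("hole",hol)):
    print(n); P=sq(onz(c3,q,.022)); 
    d=R3.inv().apply(P-c3["position"]); W=c["position"]+Rc.apply(d); print(" ring top in w5 world",np.round(W,4)," height below cam",c3["position"][2]-.022)
    print(" head - ring:",np.round(H-W,4))
# PnP for ring
f=K(c);Km=np.array([[f,0,c["cx"]],[0,f,c["cy"]],[0,0,1]])
s=29.25;t=17.25
obj=np.array([[s,s,0],[-s,s,0],[-s,-s,0],[s,-s,0],[t,t,0],[-t,t,0],[-t,-t,0],[t,-t,0]])/1e3
ok,rv,tv=cv2.solvePnP(obj,np.r_[out,hol],Km,np.array([c["k1"],0,0,0,0]));
W=c["position"]+Rc.apply(tv.ravel());print("pnp",W,H-W); Rr=Rc*R.from_rotvec(rv.ravel());print(Rr.as_euler('xyz',degrees=True))
```

```text
shoulder
[ 0.564 -0.162  0.086] sides [31.6 30.  30.8 30.7] ang [7.7 7.8 8.9 9.4]
step
[ 0.5643 -0.1618  0.09  ] sides [24.7 25.  24.8 25. ] ang [7.1 8.7 7.2 8.5]
outer
[0.5652 0.1482 0.022 ] sides [56.3 57.8 56.8 57.8] ang [83.6 84.  83.5 83.6]
 ring top in w5 world [ 0.5076 -0.2104  0.1803]  height below cam 0.12201431870840784
 head - ring: [ 0.0566  0.0485 -0.0923]
hole
[0.5651 0.148  0.022 ] sides [33.3 34.7 33.3 34.6] ang [83.6 84.4 83.5 84.3]
 ring top in w5 world [ 0.5075 -0.2106  0.1803]  height below cam 0.12201431870840784
 head - ring: [ 0.0567  0.0487 -0.0923]
pnp [ 0.50718348 -0.21301164  0.17634854] [ 0.05696065  0.05112961 -0.08834854]
[-178.14575347    0.44999801  174.11139079]
```

```bash
python3 -c "
from h import *
from station import bot
o=bot.get_obs();st(o);need(o,np.r_[o['tcp_pos'][:2]+[.0567,.0490],.125],8.2)"
```

```text
6.0 tcp [ 0.5066 -0.2089  0.1601] ori [-1.7991e+02  3.0000e-02 -6.1300e+00] F [-0.73  0.15 -4.13] gap 0.673
need cm [ 5.12 -5.47  3.51] rot [-0.0016  0.0003 -0.25  ]
```

Call:
move_arm(moves=[[[2,-2,0],[0,0,-0.1],5],[[4,-4,1],[0,0,-0.2],5],[[5.1,-5.5,2.5],[0,0,-0.252],5],[[5.1,-5.5,3.5],[0,0,-0.252],5],[[5.1,-5.5,3.5],[0,0,-0.252],5]])

```text
clock: 6.62
tcp_pos: [0.5604, -0.163, 0.1234]
orientation: [-180.0, 0.3, 8.1]
contact_force: [-0.5, -0.3, -4.2]
finger_gap: 0.667
```

```bash
cat > look.py <<'E'
import sys
from h import *
from station import bot
n=sys.argv[1]
o=bot.get_obs();st(o)
c=bot.calibration('wrist');im=bot.capture('wrist');save(n,im)
np.save('c'+n+'.npy',c,allow_pickle=True);o=bot.get_obs();st(o)
x0,x1,y0,y1=[int(a) for a in sys.argv[2:6]]
s=min(790/(x1-x0),590/(y1-y0)); save(n+'c',cv2.resize(im[y0:y1,x0:x1],None,fx=s,fy=s,interpolation=cv2.INTER_CUBIC)); print('scale',s)
E
python3 look.py w6 200 440 250 430
```

```text
6.62 tcp [ 0.5604 -0.163   0.1234] ori [-179.96    0.29    8.06] F [-0.51 -0.32 -4.21] gap 0.667
6.67 tcp [ 0.5611 -0.1637  0.1243] ori [180.     0.19   7.99] F [ 0.81  0.06 -3.92] gap 0.671
scale 3.2777777777777777
```

View pics/w6c.png

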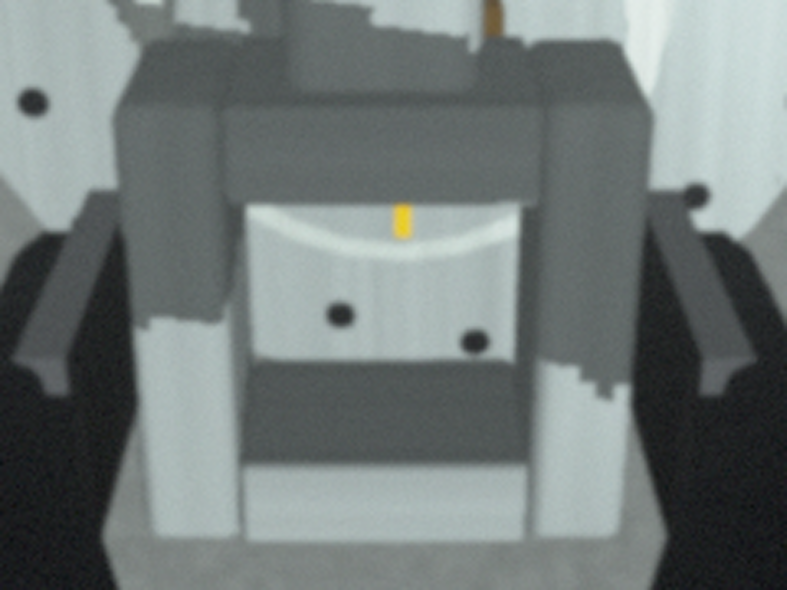

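Run:
```python
from h import *
c5=np.load('cw5.npy',allow_pickle=True).item();c=np.load('cw6.npy',allow_pickle=True).item();c3=np.load('cw3.npy',allow_pickle=True).item()
def px(q,o,s): return (np.array(q,float)+.5)/s-.5+o
a=onz(c5,px([[342,470],[368,598]],[350,120],6),.06); b=onz(c5,px([[367,305],[391,460]],[350,120],6),.09)
print(a,b,[np.degrees(np.arctan2(*(p[0]-p[1])[1::-1])) for p in (a,b)])
H=np.array([.5642,-.1619,0]); th=np.radians(8.2); ex=np.array([np.cos(th),np.sin(th),0])
print("line lateral vs head",(a-H)@ex,(b-H)@ex)
s=3.27778
hole=px([[231,203],[540,203],[527,464],[244,464]],[200,250],s); out=px([[115,103],[652,103],[620,538],[150,538]],[200,250],s)
zt=c["position"][2]-.1220
for q in(hole,out):
    P=onz(c,q,zt); print(P.mean(0))
    y=onz(c,px([[402,207],[403,238]],[200,250],s),.06); print("line",y,"lateral ring",(P.mean(0)-H)@ex,"line",(y-H)@ex)
```

```text
[[ 0.56779818 -0.18405116  0.06      ]
 [ 0.57008888 -0.19844945  0.06      ]] [[ 0.56436561 -0.16187413  0.09      ]
 [ 0.5660793  -0.1765047   0.09      ]] [np.float64(99.0397214147007), np.float64(96.68067129504519)]
line lateral vs head [0.000402   0.00061567] [ 0.0001676  -0.00022297]
[ 0.56204583 -0.16454659  0.14396393]
line [[ 0.56882505 -0.19325644  0.06      ]
 [ 0.56993673 -0.1996219   0.06      ]] lateral ring -0.002509625418097512 line [0.00010543 0.00029785]
[ 0.56185877 -0.16434217  0.14396393]
line [[ 0.56882505 -0.19325644  0.06      ]
 [ 0.56993673 -0.1996219   0.06      ]] lateral ring -0.002665616606254423 line [0.00010543 0.00029785]
```

Call:
move_arm(moves=[[[0.25,-0.23,0],[0,0,0],5],[[0.25,-0.23,1.0],[0,0,0],5],[[0.25,-0.23,2.2],[0,0,0],5],[[0.25,-0.23,2.2],[0,0,0],5],[[0.25,-0.23,2.2],[0,0,0],5]])

```text
clock: 7.3
tcp_pos: [0.5649, -0.1599, 0.1031]
orientation: [-180.0, 0.0, 8.1]
contact_force: [0.1, -0.3, -5.3]
finger_gap: 0.667
```

```bash
python3 look.py w7 200 440 250 430
python3 - <<'E'
from h import *
from station import bot
im=bot.capture("side"); save("s7c",cv2.resize(im[160:280,280:440],None,fx=4.8,fy=4.8,interpolation=cv2.INTER_CUBIC))
E
```

```text
7.3 tcp [ 0.5649 -0.1599  0.1031] ori [-1.7998e+02  2.0000e-02  8.1100e+00] F [ 0.06 -0.34 -5.28] gap 0.667
7.35 tcp [ 0.5653 -0.1599  0.1035] ori [ 1.80e+02 -2.00e-02  8.11e+00] F [ 0.61 -0.04 -4.42] gap 0.668
scale 3.2777777777777777
```

View pics/w7c.png

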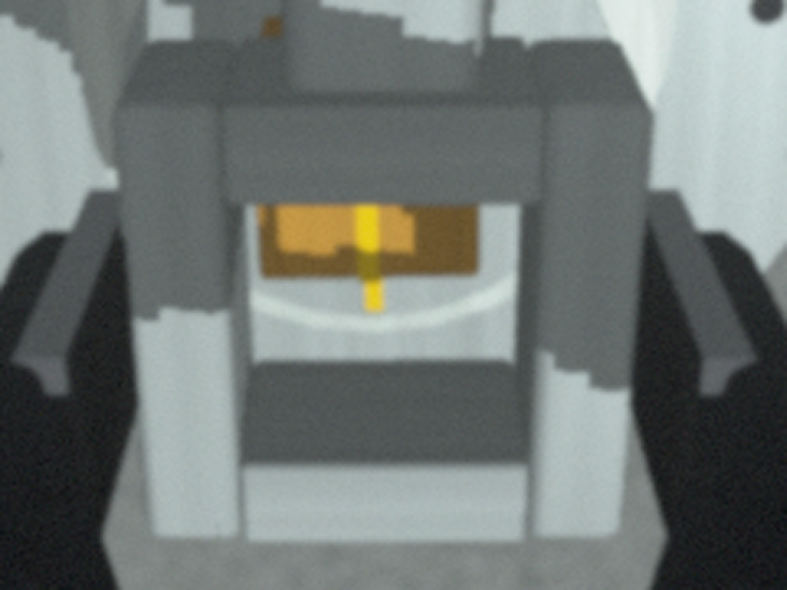

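View pics/s7c.png

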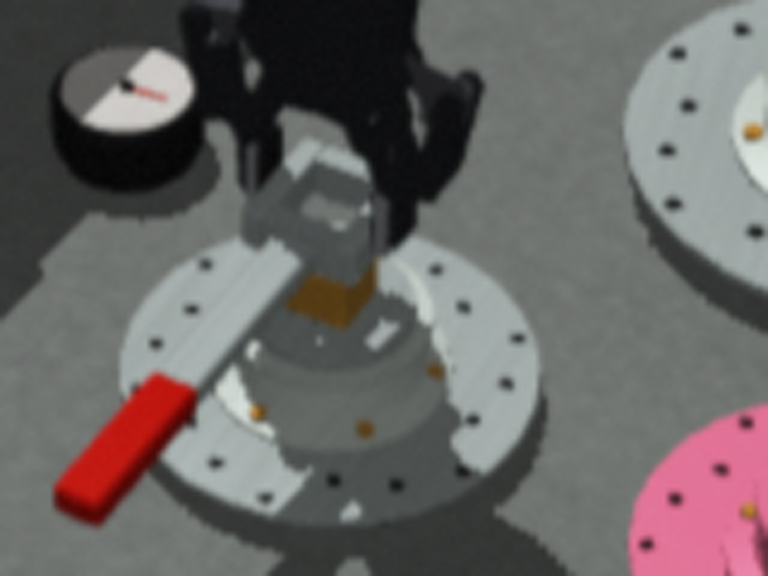

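Run:
```python
from h import *
c=np.load('cw7.npy',allow_pickle=True).item()
def px(q,o,s): return (np.array(q,float)+.5)/s-.5+o
H=np.array([.5642,-.1619,0]); th=np.radians(8.1); ex=np.array([np.cos(th),np.sin(th),0]); ey=np.array([-np.sin(th),np.cos(th),0])
s=3.27778
hole=px([[231,203],[540,203],[527,464],[244,464]],[200,250],s); out=px([[116,103],[652,103],[622,538],[150,538]],[200,250],s)
zt=c["position"][2]-.1220; print("zt",zt)
P=(onz(c,hole,zt).mean(0)+onz(c,out,zt).mean(0))/2
print("ring",P)
for z in(.086,.09):
    q=onz(c,px([[261,275],[478,272],[369,274]],[200,250],s),z); print(z,"edge rel ring x",(q-P)@ex,"y",(q-P)@ey)
for n in(0,):
    y=onz(c,px([[373,300]],[200,250],s),.06); print("collar line x",(y-P)@ex)
```

```text
zt 0.12363603488284375
ring [ 0.56638012 -0.16131631  0.12363603]
0.086 edge rel ring x [-0.01796846  0.0134198  -0.00233503] y [-0.01507183 -0.01458329 -0.01488326]
0.09 edge rel ring x [-0.01751916  0.01308261 -0.00227746] y [-0.01258194 -0.01210565 -0.0123981 ]
collar line x [-0.00205777]
```

Call:
move_arm(moves=[[[-0.22,-0.07,0.3],[0,0,0],5],[[-0.22,-0.07,0.6],[0,0,0],5],[[-0.22,-0.07,0.6],[0,0,0],5],[[-0.22,-0.07,0.6],[0,0,0],5],[[-0.22,-0.07,0.6],[0,0,0],5]])

```text
clock: 8.02
tcp_pos: [0.563, -0.1595, 0.0976]
orientation: [180.0, -0.0, 8.1]
contact_force: [0.0, 0.1, -3.9]
finger_gap: 0.668
```

```bash
python3 look.py w8 200 440 250 430
```

```text
8.03 tcp [ 0.563  -0.1595  0.0976] ori [ 1.80e+02 -2.00e-02  8.11e+00] F [ 0.02  0.1  -3.87] gap 0.668
8.07 tcp [ 0.5629 -0.1595  0.0976] ori [ 1.80e+02 -2.00e-02  8.11e+00] F [ 0.13  0.14 -4.57] gap 0.667
scale 3.2777777777777777
```

View pics/w8c.png

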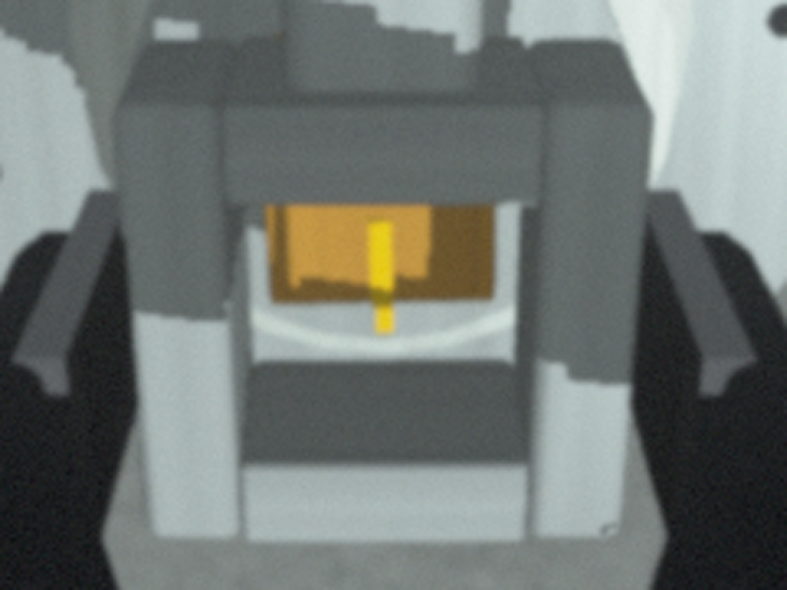

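```bash
cat > rel.py <<'E'
from h import *
import sys
def px(q,o,s): return (np.array(q,float)+.5)/s-.5+o
def rel(n,edge,z):
    c=np.load('c%s.npy'%n,allow_pickle=True).item()
    th=np.radians(c["rotation"][2]); ex=np.array([np.cos(th),np.sin(th),0]); ey=np.array([-np.sin(th),np.cos(th),0])
    s=3.27778
    hole=px([[231,203],[540,203],[527,464],[244,464]],[200,250],s); out=px([[116,103],[652,103],[622,538],[150,538]],[200,250],s)
    zt=c["position"][2]-.1220
    P=(onz(c,hole,zt).mean(0)+onz(c,out,zt).mean(0))/2
    q=onz(c,px(edge,[200,250],s),z)
    print("underside",zt-.022,"rel x",(q-P)@ex,"y",(q-P)@ey)
E
python3 -c "
from rel import *
rel('w8',[[271,300],[493,298],[382,299]],.086)
rel('w8',[[383,325]],.06)"
```

```text
underside 0.09603470266126743 rel x [-0.01603962  0.01520787 -0.0004108 ] y [-0.01567691 -0.01535313 -0.015484  ]
underside 0.09603470266126743 rel x [-0.00027944] y [-0.03737123]
```

Centred within about 0.5 mm. Descending.

Call:
move_arm(moves=[[[-0.03,0,0.3],[0,0,0],5],[[-0.03,0,0.6],[0,0,0],5],[[-0.03,0,0.9],[0,0,0],5],[[-0.03,0,1.2],[0,0,0],5],[[-0.03,0,1.3],[0,0,0],5]])

```text
clock: 8.7
tcp_pos: [0.5622, -0.1595, 0.084]
orientation: [-180.0, 0.0, 8.1]
contact_force: [-0.5, -0.7, -4.5]
finger_gap: 0.668
```

```bash
python3 look.py w9 200 440 250 430
```

```text
8.7 tcp [ 0.5622 -0.1595  0.084 ] ori [-1.7998e+02  3.0000e-02  8.1100e+00] F [-0.5  -0.68 -4.49] gap 0.668
8.75 tcp [ 0.5623 -0.1595  0.0841] ori [-1.7998e+02  3.0000e-02  8.1100e+00] F [-0.64  0.35 -4.82] gap 0.667
scale 3.2777777777777777
```

View pics/w9c.png

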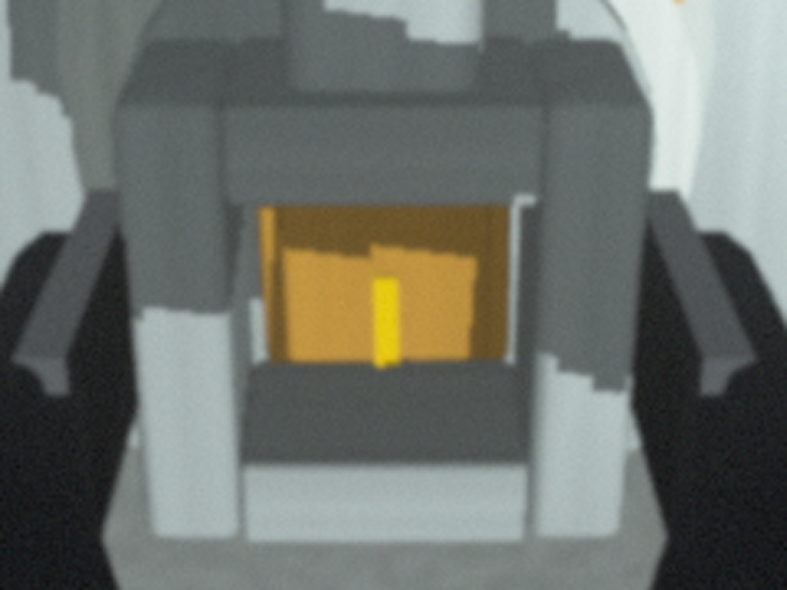

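It's over the head with no contact force. Lowering to the collar.

Call:
move_arm(moves=[[[0,0,0.5],[0,0,0],5],[[0,0,1.0],[0,0,0],5],[[0,0,1.5],[0,0,0],5],[[0,0,1.9],[0,0,0],5],[[0,0,2.1],[0,0,0],5]])

```text
clock: 9.38
tcp_pos: [0.5623, -0.1595, 0.063]
orientation: [-180.0, 0.0, 8.1]
contact_force: [0.3, -0.2, -5.0]
finger_gap: 0.669
```

Call:
move_arm(moves=[[[0,0,0.1],[0,0,0],5],[[0,0,0.15],[0,0,0],5]])

```text
clock: 9.62
tcp_pos: [0.5626, -0.1596, 0.062]
orientation: [180.0, -0.0, 8.1]
contact_force: [-0.2, -0.2, -3.8]
finger_gap: 0.667
```

```bash
python3 look.py w10 200 440 250 430
```

```text
9.62 tcp [ 0.5626 -0.1596  0.062 ] ori [ 1.80e+02 -1.00e-02  8.11e+00] F [-0.2  -0.25 -3.84] gap 0.667
9.68 tcp [ 0.5626 -0.1596  0.062 ] ori [ 1.80e+02 -1.00e-02  8.11e+00] F [-0.52 -1.27 -4.74] gap 0.668
scale 3.2777777777777777
```

View pics/w10c.png

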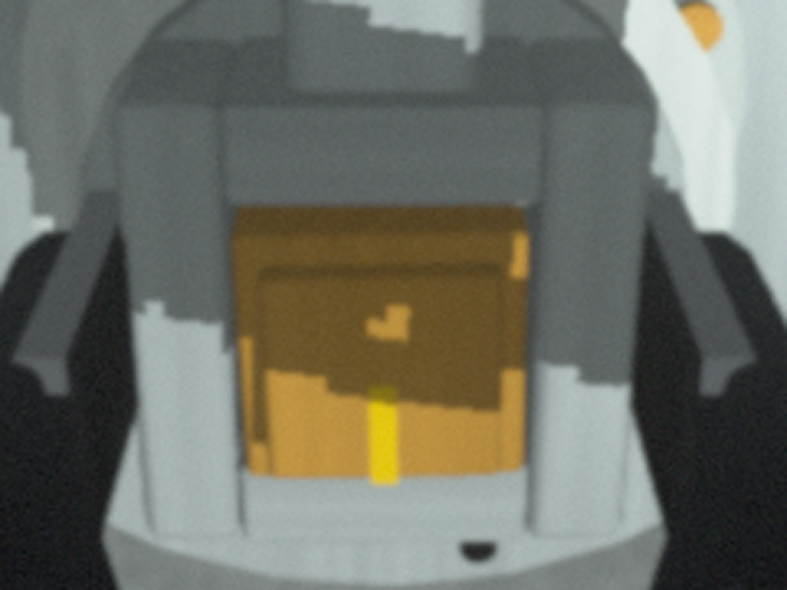

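Nearly down, at about 0.5 mm. I'll press gently the last bit and then release.

Call:
move_arm(moves=[[[0,0,0.06],[0,0,0],5],[[0,0,0.06],[0,0,0],5],[[0,0,0.06],[0,0,0],5]])

```text
clock: 10.05
tcp_pos: [0.5627, -0.1596, 0.0617]
orientation: [180.0, -0.0, 8.1]
contact_force: [-0.4, -0.8, -2.4]
finger_gap: 0.668
```

Call:
move_arm(moves=[[[0,0,0],[0,0,0],7],[[0,0,0],[0,0,0],7.5],[[0,0,0],[0,0,0],8.5],[[0,0,0],[0,0,0],8.5]])

```text
clock: 10.55
tcp_pos: [0.5627, -0.1596, 0.0615]
orientation: [180.0, -0.0, 8.1]
contact_force: [0.2, 0.5, 0.8]
finger_gap: 0.994
```

```bash
python3 look.py w11 0 640 0 480
```

```text
10.55 tcp [ 0.5627 -0.1596  0.0615] ori [ 1.7999e+02 -3.0000e-02  8.1100e+00] F [0.21 0.48 0.84] gap 0.994
10.6 tcp [ 0.5627 -0.1595  0.0615] ori [ 1.80e+02 -2.00e-02  8.11e+00] F [0.17 0.84 0.75] gap 0.997
scale 1.2291666666666667
```

View pics/w11.png

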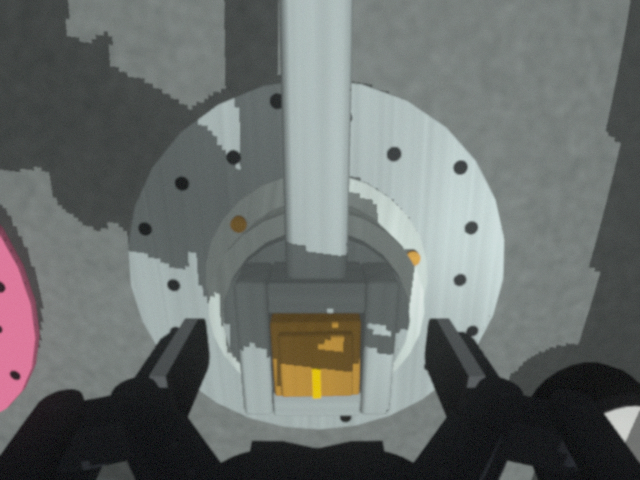

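The spanner is released and seated, with the head standing up through the ring. Next I'll lift off and move to the near side of the sleeve, turning the tool 90° and closing the fingers.

Call:
move_arm(moves=[[[0,0,-2],[0,0,0],8.5],[[0,0,-5],[0,0,0],8.5],[[0,0,-8],[0,0,0],8.5],[[-1.2,-5,-8],[0,0,0.18],6],[[-2.4,-10,-8],[0,0,0.36],3]])

```text
clock: 11.22
tcp_pos: [0.5256, -0.0633, 0.1437]
orientation: [-180.0, -0.2, -13.0]
contact_force: [-0.3, 0.6, 0.6]
finger_gap: 0.596
```

```bash
python3 -c "
from h import *
from station import bot
o=bot.get_obs();st(o);need(o,[.503,-.0036,.135],-81.9)"
```

```text
11.22 tcp [ 0.5256 -0.0633  0.1437] ori [-179.96   -0.22  -12.98] F [-0.27  0.55  0.61] gap 0.596
need cm [-3.55 -5.31  0.86] rot [-0.003  -0.003   1.2029]
```

Call:
move_arm(moves=[[[-3.5,-5.2,0],[0,0,0.18],0],[[-3.5,-5.2,0],[0,0,0.36],0],[[-3.5,-5.2,0],[0,0,0.54],0],[[-3.5,-5.2,0],[0,0,0.72],0],[[-3.5,-5.2,0],[0,0,0.9],0]])

```text
clock: 11.85
tcp_pos: [0.5023, -0.0052, 0.1429]
orientation: [-179.9, -0.1, -64.4]
contact_force: [-0.4, 0.6, -0.2]
finger_gap: -0.004
```

Call:
move_arm(moves=[[[0,0,0],[0,0,0.18],0],[[0,0,0],[0,0,0.3],0],[[0,0,0],[0,0,0.3],0],[[0,0,0],[0,0,0.3],0]])

```text
clock: 12.35
tcp_pos: [0.5021, -0.0054, 0.1421]
orientation: [-179.9, -0.0, -81.2]
contact_force: [-0.1, 0.8, -0.0]
finger_gap: -0.001
```

```bash
python3 look.py w12 0 640 0 480; python3 -c "
from h import *
from station import bot
o=bot.get_obs();need(o,[.503,-.0036,.065],-81.9)
save('t12',bot.capture('top'))"
```

```text
12.35 tcp [ 0.5021 -0.0054  0.1421] ori [-1.7993e+02 -1.0000e-02 -8.1160e+01] F [-0.11  0.76 -0.05] gap -0.001
12.4 tcp [ 0.502  -0.0055  0.1419] ori [-1.7995e+02 -1.0000e-02 -8.1180e+01] F [0.35 0.16 0.47] gap 0.002
scale 1.2291666666666667
need cm [-0.17 -0.13  7.69] rot [-0.0008 -0.0001  0.0125]
```

View pics/w12.png

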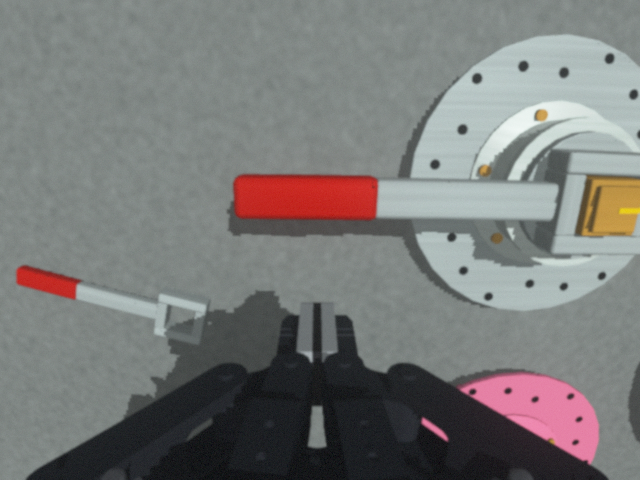

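View pics/t12.png

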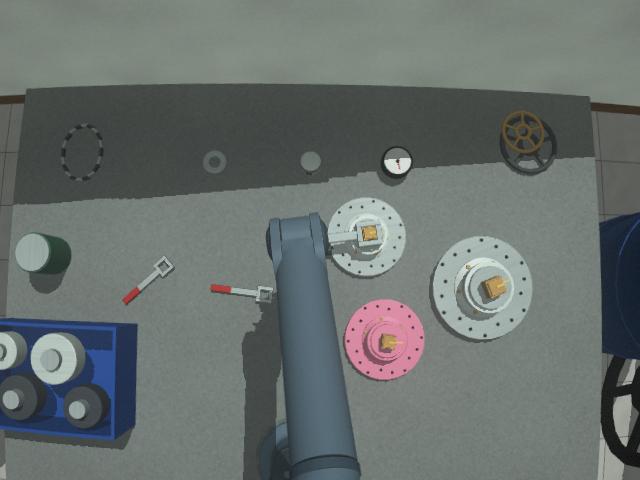

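The closed fingers are at (318,340), below the sleeve at (306,197), which is on the clear side. I'll check the sleeve's position.

Run:
```python
from h import *
c=np.load('cw12.npy',allow_pickle=True).item()
im=cv2.cvtColor(cv2.imread('pics/w12.png'),cv2.COLOR_BGR2RGB); hsv=cv2.cvtColor(im,cv2.COLOR_RGB2HSV)
m=(((hsv[...,0]<8)|(hsv[...,0]>170))&(hsv[...,1]>170)&(hsv[...,2]>130)).astype(np.uint8); m[:,:225]=0;m[:160]=0;m[260:]=0
p=np.argwhere(m)[:,::-1]; print(cv2.minAreaRect((onz(c,p,.079)[:,:2]*1000).astype(np.float32)))
```

```text
((541.294921875, 6.8319549560546875), (23.32221221923828, 76.45866394042969), 8.026204109191895)
```

Call:
move_arm(moves=[[[-0.15,0,2.5],[0,0,0.012],0],[[-0.15,0,5],[0,0,0.012],0],[[-0.15,0,7.5],[0,0,0.012],0],[[-0.15,0,7.7],[0,0,0.012],0],[[-0.15,0,7.7],[0,0,0.012],0]])

```text
clock: 13.08
tcp_pos: [0.502, -0.004, 0.0648]
orientation: [-180.0, 0.0, -81.9]
contact_force: [1.2, -0.6, 0.2]
finger_gap: -0.002
```

```bash
python3 look.py w13 0 640 0 480; python3 -c "
from h import *
from station import bot
for i in range(3): bot.capture('side'); st(bot.get_obs())"
```

```text
13.07 tcp [ 0.502  -0.004   0.0648] ori [-1.7996e+02  1.0000e-02 -8.1940e+01] F [ 1.24 -0.65  0.25] gap -0.002
13.12 tcp [ 0.5025 -0.004   0.0653] ori [-1.799e+02 -1.000e-02 -8.195e+01] F [-0.17 -0.37  0.87] gap 0.003
scale 1.2291666666666667
13.18 tcp [ 0.5027 -0.004   0.0655] ori [-1.7987e+02 -2.0000e-02 -8.1950e+01] F [-0.23  0.47  0.5 ] gap -0.001
13.22 tcp [ 0.5027 -0.0041  0.0656] ori [-1.7986e+02 -2.0000e-02 -8.1960e+01] F [ 0.02  0.02 -0.33] gap -0.005
13.28 tcp [ 0.5026 -0.0041  0.0655] ori [-1.7987e+02 -2.0000e-02 -8.1960e+01] F [-0.33  0.13  0.26] gap -0.003
```

View pics/w13.png

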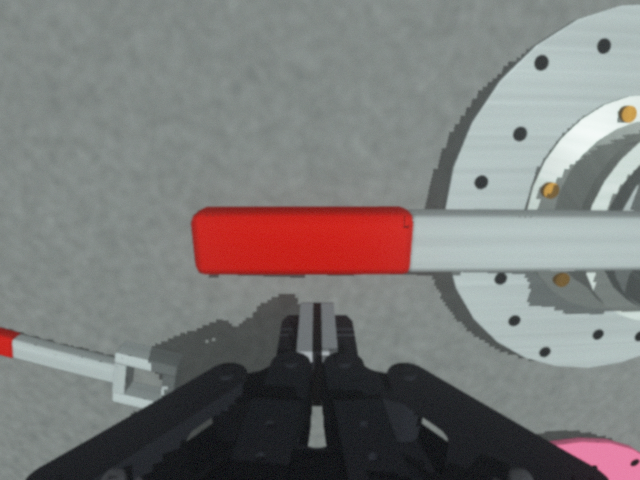

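Call:
move_arm(moves=[[[0,-0.3,0],[0,0,0],0],[[0,-0.6,0],[0,0,0],0],[[0,-0.9,0],[0,0,0],0],[[0,-1.2,0],[0,0,0],0],[[0,-1.4,0],[0,0,0],0]])

```text
clock: 13.9
tcp_pos: [0.5156, -0.0021, 0.0643]
orientation: [-180.0, 0.0, -82.0]
contact_force: [0.5, -0.5, -0.9]
finger_gap: 0.0
```

Call:
move_arm(moves=[[[0,-0.1,0],[0,0,0],0],[[0,-0.2,0],[0,0,0],0],[[0,-0.3,0],[0,0,0],0],[[0,-0.4,0],[0,0,0],0],[[0,-0.5,0],[0,0,0],0]])

```text
clock: 14.52
tcp_pos: [0.5203, -0.0014, 0.0643]
orientation: [180.0, 0.0, -82.0]
contact_force: [-1.1, 1.5, -0.1]
finger_gap: 0.006
```

```bash
python3 look.py w14 0 640 0 480
```

```text
14.53 tcp [ 0.5203 -0.0014  0.0643] ori [179.99   0.   -81.96] F [-1.05  1.51 -0.06] gap 0.006
14.57 tcp [ 0.5205 -0.0014  0.0644] ori [-179.99    0.    -81.96] F [ 0.24  0.19 -0.46] gap 0.002
scale 1.2291666666666667
```

View pics/w14.png

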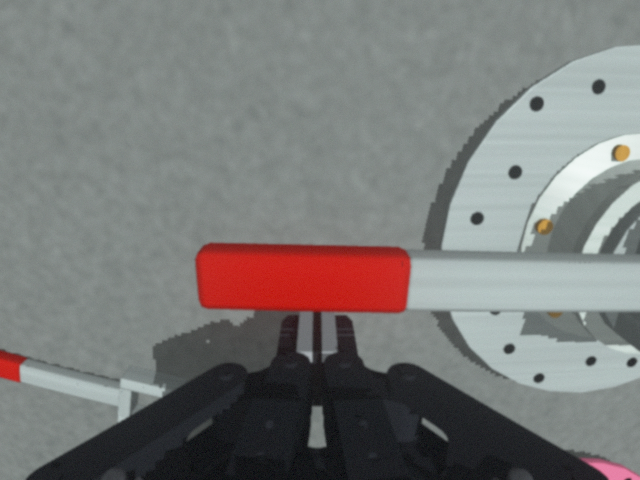

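Call:
move_arm(moves=[[[0,-0.06,0],[0,0,0],0],[[0,-0.12,0],[0,0,0],0],[[0,-0.18,0],[0,0,0],0],[[0,-0.24,0],[0,0,0],0],[[0,-0.3,0],[0,0,0],0]])

```text
clock: 15.2
tcp_pos: [0.5232, -0.0009, 0.0643]
orientation: [180.0, 0.0, -82.0]
contact_force: [-0.8, -0.6, -0.8]
finger_gap: 0.002
```

Call:
move_arm(moves=[[[0,-0.05,0],[0,0,0],0],[[0,-0.1,0],[0,0,0],0],[[0,-0.15,0],[0,0,0],0],[[0,-0.2,0],[0,0,0],0],[[0,-0.25,0],[0,0,0],0]])

```text
clock: 15.82
tcp_pos: [0.5258, -0.0007, 0.0643]
orientation: [180.0, 0.0, -82.0]
contact_force: [-1.3, 0.7, -0.1]
finger_gap: -0.001
```

Call:
move_arm(moves=[[[0,-0.05,0],[0,0,0],0],[[0,-0.1,0],[0,0,0],0],[[0,-0.15,0],[0,0,0],0],[[0,-0.2,0],[0,0,0],0],[[0,-0.25,0],[0,0,0],0]])

```text
clock: 16.45
tcp_pos: [0.5278, -0.0003, 0.0642]
orientation: [179.9, 0.0, -82.0]
contact_force: [-1.7, 0.3, -0.0]
finger_gap: -0.001
```

Call:
move_arm(moves=[[[0,-0.04,0],[0,0,0],0],[[0,-0.08,0],[0,0,0],0],[[0,-0.12,0],[0,0,0],0],[[0,-0.16,0],[0,0,0],0],[[0,-0.2,0],[0,0,0],0]])

```text
clock: 17.08
tcp_pos: [0.5293, -0.0001, 0.064]
orientation: [179.9, 0.0, -82.0]
contact_force: [-4.0, -0.3, 1.4]
finger_gap: -0.003
```

```bash
cat > f.py <<'E'
from h import *
from station import bot
F=[];T=[]
for i in range(3): bot.capture('side'); o=bot.get_obs(); F.append(o['contact_force']);T.append(o['wrist_torque'])
st(o);F=np.mean(F,0);print('meanF',F.round(2),'along push',round(float(-F[:2]@[.99,.141]),2),'T',np.mean(T,0).round(2))
E
python3 f.py
```

```text
17.23 tcp [ 5.295e-01 -1.000e-04  6.410e-02] ori [179.91   0.   -81.96] F [-5.01  0.03  0.66] gap -0.002
meanF [-4.34  0.1   0.99] along push 4.29 T [0.05 0.91 0.  ]
```

Call:
move_arm(moves=[[[0,-0.03,0],[0,0,0],0],[[0,-0.06,0],[0,0,0],0],[[0,-0.09,0],[0,0,0],0],[[0,-0.12,0],[0,0,0],0]])

```text
clock: 17.73
tcp_pos: [0.5302, 0.0, 0.0639]
orientation: [179.9, 0.0, -82.0]
contact_force: [-6.4, 0.8, 0.7]
finger_gap: -0.003
```

```bash
python3 f.py
```

```text
17.88 tcp [ 0.5302 -0.      0.0639] ori [179.85   0.   -81.97] F [-5.98 -0.27  0.46] gap -0.0
meanF [-5.68  0.28  1.34] along push 5.58 T [ 0.03  1.21 -0.02]
```

Call:
move_arm(moves=[[[0,-0.03,0],[0,0,0],0],[[0,-0.06,0],[0,0,0],0],[[0,-0.09,0],[0,0,0],0],[[0,-0.12,0],[0,0,0],0],[[0,-0.15,0],[0,0,0],0]])

```text
clock: 18.5
tcp_pos: [0.5307, 0.0001, 0.0637]
orientation: [179.7, 0.0, -82.0]
contact_force: [-6.7, 0.9, 2.5]
finger_gap: -0.0
```

```bash
python3 f.py
```

```text
18.65 tcp [5.307e-01 1.000e-04 6.370e-02] ori [ 1.7973e+02  1.0000e-02 -8.1970e+01] F [-6.04  0.17  2.45] gap -0.0
meanF [-6.68  0.4   1.95] along push 6.55 T [-0.    1.47 -0.04]
```

Call:
move_arm(moves=[[[0,-0.04,0],[0,0,0],0],[[0,-0.08,0],[0,0,0],0],[[0,-0.12,0],[0,0,0],0],[[0,-0.16,0],[0,0,0],0],[[0,-0.2,0],[0,0,0],0]])

```text
clock: 19.27
tcp_pos: [0.5314, 0.0002, 0.0633]
orientation: [179.6, 0.0, -82.0]
contact_force: [-8.7, -0.3, 2.8]
finger_gap: -0.001
```

```bash
python3 f.py
```

```text
19.43 tcp [5.314e-01 2.000e-04 6.330e-02] ori [179.57   0.   -81.98] F [-8.64  0.2   2.11] gap -0.002
meanF [-8.86  0.12  2.4 ] along push 8.76 T [ 0.01  1.85 -0.05]
```

Call:
move_arm(moves=[[[0,-0.03,0],[0,0,0],0],[[0,-0.06,0],[0,0,0],0],[[0,-0.09,0],[0,0,0],0],[[0,-0.1,0],[0,0,0],0],[[0,-0.1,0],[0,0,0],0]])

```text
clock: 20.05
tcp_pos: [0.5317, 0.0003, 0.0632]
orientation: [179.5, 0.0, -82.0]
contact_force: [-9.6, -0.1, 3.3]
finger_gap: 0.0
```

```bash
python3 f.py
```

```text
20.2 tcp [5.317e-01 3.000e-04 6.320e-02] ori [179.49   0.   -81.98] F [-9.36  0.02  2.97] gap 0.0
meanF [-9.64 -0.34  3.01] along push 9.6 T [-0.03  2.04 -0.02]
```

9.6 N gives about 1.6 N m. I'll hold it here for well over a second.

Call:
move_arm(moves=[[[0,-0.02,0],[0,0,0],0],[[0,-0.02,0],[0,0,0],0],[[0,-0.02,0],[0,0,0],0],[[0,-0.02,0],[0,0,0],0],[[0,-0.02,0],[0,0,0],0]])

```text
clock: 20.82
tcp_pos: [0.5318, 0.0003, 0.0631]
orientation: [179.5, 0.0, -82.0]
contact_force: [-9.2, -0.2, 3.0]
finger_gap: -0.0
```

Call:
move_arm(moves=[[[0,0,0],[0,0,0],0],[[0,0,0],[0,0,0],0],[[0,0,0],[0,0,0],0],[[0,0,0],[0,0,0],0],[[0,0,0],[0,0,0],0]])

```text
clock: 21.45
tcp_pos: [0.5318, 0.0003, 0.0631]
orientation: [179.5, 0.0, -82.0]
contact_force: [-9.3, -0.4, 4.0]
finger_gap: 0.002
```

```bash
python3 f.py; python3 look.py w15 0 640 0 480
python3 - <<'E'
from h import *
from station import bot
im=bot.capture("side"); save("s15c",cv2.resize(im[150:300,220:420],None,fx=3.9,fy=3.9,interpolation=cv2.INTER_CUBIC))
E
```

```text
21.6 tcp [5.318e-01 3.000e-04 6.310e-02] ori [179.48   0.   -81.98] F [-9.2  -0.98  3.42] gap 0.002
meanF [-9.68 -0.61  3.22] along push 9.67 T [-0.03  2.07 -0.05]
21.6 tcp [5.318e-01 3.000e-04 6.310e-02] ori [179.48   0.   -81.98] F [-9.2  -0.98  3.42] gap 0.002
21.65 tcp [5.318e-01 3.000e-04 6.320e-02] ori [179.48   0.   -81.98] F [-9.87  0.29  3.33] gap -0.001
scale 1.2291666666666667
```

View pics/w15.png

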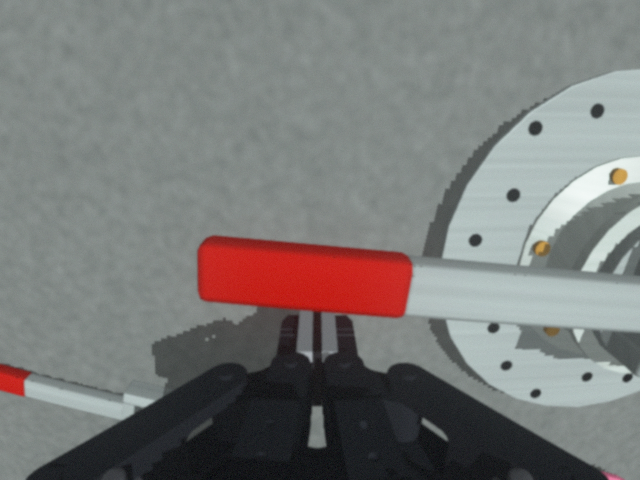

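View pics/s15c.png

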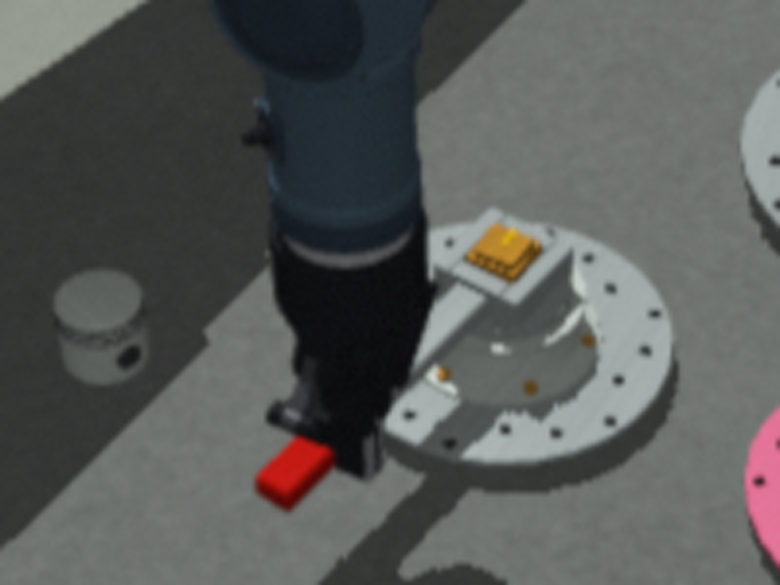

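It has held at about 9.7 N (1.6 N m) for about 1.9 s with the position steady to 0.1 mm, so there was no slip. Easing off slowly.

Call:
move_arm(moves=[[[0,0.08,0],[0,0,0],0],[[0,0.16,0],[0,0,0],0],[[0,0.24,0],[0,0,0],0],[[0,0.32,0],[0,0,0],0],[[0,0.4,0],[0,0,0],0]])

```text
clock: 22.32
tcp_pos: [0.531, 0.0001, 0.0639]
orientation: [179.9, 0.0, -82.0]
contact_force: [-5.7, 0.3, 0.8]
finger_gap: 0.003
```

Call:
move_arm(moves=[[[0,0.1,0],[0,0,0],0],[[0,0.2,0],[0,0,0],0],[[0,0.3,0],[0,0,0],0],[[0,0.5,0],[0,0,0],0],[[0,0.7,0],[0,0,0],0]])

```text
clock: 22.95
tcp_pos: [0.5276, -0.0008, 0.0654]
orientation: [-179.7, -0.0, -82.0]
contact_force: [-0.1, -0.7, 0.1]
finger_gap: 0.002
```

Call:
move_arm(moves=[[[0,0.4,0],[0,0,0],0],[[0,0.8,0],[0,0,0],0],[[0,1.2,0],[0,0,0],0],[[0,1.6,0],[0,0,0],0],[[0,2,0],[0,0,0],0]])

```text
clock: 23.58
tcp_pos: [0.5051, -0.0036, 0.0643]
orientation: [-180.0, 0.0, -82.0]
contact_force: [0.1, 0.3, 0.6]
finger_gap: 0.003
```

```bash
python3 look.py w16 0 640 0 480; python3 f.py
```

```text
23.57 tcp [ 0.5051 -0.0036  0.0643] ori [-180.      0.    -81.96] F [0.07 0.28 0.57] gap 0.003
23.62 tcp [ 0.5044 -0.0038  0.0642] ori [ 1.7994e+02 -1.0000e-02 -8.1960e+01] F [-1.02  0.36 -0.48] gap -0.002
scale 1.2291666666666667
23.77 tcp [ 0.5054 -0.0035  0.0644] ori [-179.99    0.    -81.96] F [ 0.51  0.72 -0.31] gap -0.004
meanF [-0.1   0.21 -0.29] along push 0.07 T [ 0.01 -0.    0.  ]
```

View pics/w16.png

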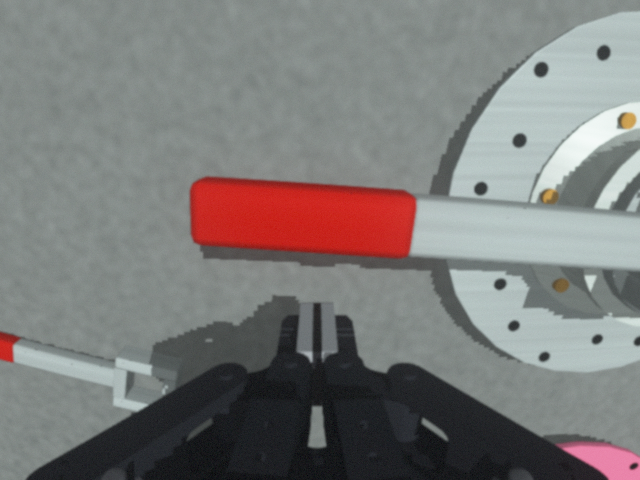

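Call:
move_arm(moves=[[[0,0,-2],[0,0,0],0],[[0,0,-6],[0,0,0],0],[[0,2,-10],[0,0,0],0],[[0,2,-12],[0,0,0],0],[[0,2,-12],[0,0,0],0]])

```text
clock: 24.4
tcp_pos: [0.4874, -0.0063, 0.1863]
orientation: [-179.7, -0.1, -82.0]
contact_force: [0.1, 0.2, -0.0]
finger_gap: 0.002
```

```bash
python3 look.py w17 400 640 0 240
python3 - <<'E'
from h import *
from station import bot
for n in('w15','w16'):
    c=np.load('c%s.npy'%n,allow_pickle=True).item(); im=cv2.cvtColor(cv2.imread(f'pics/{n}.png'),cv2.COLOR_BGR2RGB); hsv=cv2.cvtColor(im,cv2.COLOR_RGB2HSV)
    m=((hsv[...,0]<8)|(hsv[...,0]>170))&(hsv[...,1]>170)&(hsv[...,2]>150)
    cols=np.arange(225,400); v=np.array([np.argmax(m[:,u]) for u in cols]); P=onz(c,np.c_[cols,v],.079)[:,:2]
    d=np.polyfit(P[:,1],P[:,0],1); print(n,"handle slope deg",np.degrees(np.arctan(d[0])))
im=bot.capture("side"); save("s17c",cv2.resize(im[150:300,220:420],None,fx=3.9,fy=3.9,interpolation=cv2.INTER_CUBIC))
save("t17",bot.capture("top"))
E
```

```text
24.4 tcp [ 0.4874 -0.0063  0.1863] ori [-1.7971e+02 -6.0000e-02 -8.1960e+01] F [ 0.05  0.16 -0.01] gap 0.002
24.45 tcp [ 0.4862 -0.0063  0.1848] ori [-1.799e+02 -2.000e-02 -8.196e+01] F [-0.3   0.08 -0.17] gap 0.001
scale 2.4583333333333335
w15 handle slope deg -2.559099888660093
w16 handle slope deg -4.007972818671907
```

View pics/w17.png

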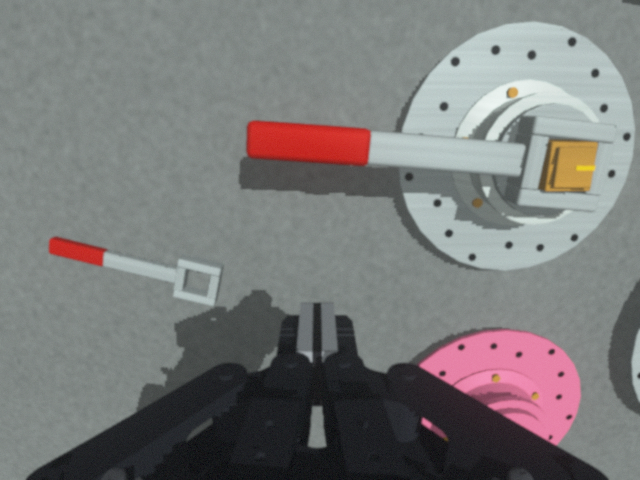

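View pics/s17c.png

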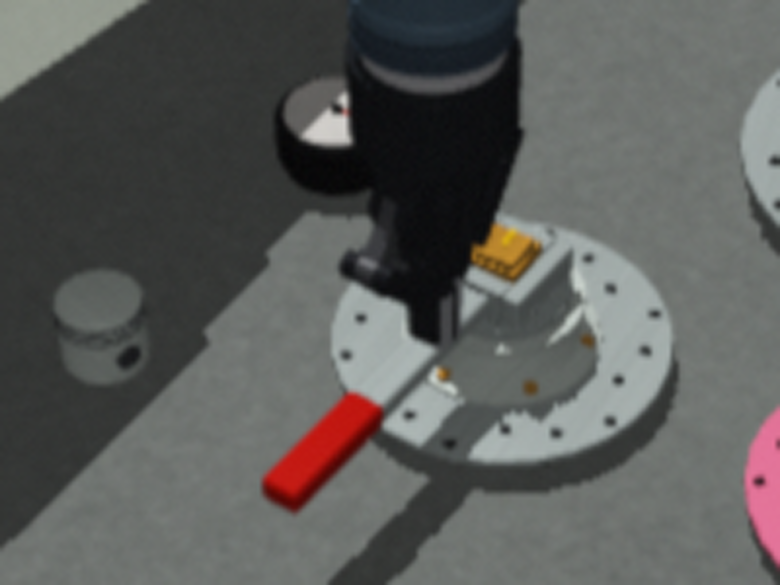

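View pics/t17.png

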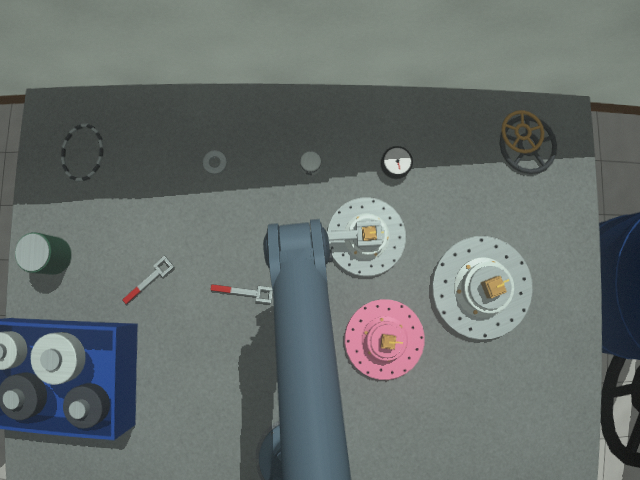

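Loaded, the handle stood 5.6° from the head. That matches 5° of free play plus about 0.7° of twist, with no slip. It is unloaded now, with the arm clear and the bystanders in place.

```bash
python3 -c "
from h import *
from station import bot
st(bot.get_obs()); print(bot.hand_in())"
```

```text
24.55 tcp [ 0.4848 -0.0063  0.1831] ori [ 1.7989e+02  2.0000e-02 -8.1950e+01] F [ 0.49 -0.27 -0.49] gap 0.001
the job is handed in; nothing more can be done
None
```

I fitted the large spanner (about 58 mm ring) fully down over the screw head on the smaller white hub. I then pushed the sleeve clockwise with the closed fingers to about 9.7 N (1.6 N m) and held it there for about 1.9 s. After that I eased off, let go and left the spanner on the head. The job was handed in at 24.6 s, and no verdict came back.

**Load and slip:** During the hold the force stayed at 9.6–9.7 N and the tool moved no more than 0.1 mm. The handle stood 5.6° from the head, which is 5° of play plus the expected twist, so there was no sign of slip.

**After release:** The force reads zero within noise, the head stands up through the ring, and the arm is about 10 cm above the handle. The gauge, piston and bearing show at the same pixels as at the start.

**Not fully settled:**
- The handle sprang back 1.45° when unloaded, more than the 0.76° of twist alone. I put the rest down to movement within the play or wrist-camera error, but did not prove it.
- I could not check the paint line directly, because the ring covers it.

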